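# Scoop walnuts into the snack tray and slide it home

### The arm

A 7-joint arm with a two-finger parallel gripper is mounted at the origin on the work surface. World frame = base frame: x ahead of the robot, y to its left, z up, the work surface at z = 0. Lengths are in m, angles in rad, forces in N, time in s.
With the tool pointing down it reaches from about 0.4 to 0.85 m from the base axis. Payload 10.4 kg.
Tool frame: the origin (TCP) lies at the very end of the fingers, on their centre line; the grasp point (between the pads) lies r.pinch_z behind it (r.pinch_z is the distance from the TCP to the grasp point, in m); z points along the fingers, x is the direction in which the jaws open and shut, and the axes are right-handed (so a half turn about z gives the same grasp; the last joint's range is limited). The gripper opens to 87 mm and grips with 3 to 60 N. Pads are 19 mm wide; open, the fingers measure 117 mm over their backs; the gripper's body (75 mm by 190 mm) begins 51 mm behind the grasp point.
Start: joints at [-1.278, 0.332, -0.065, 1.46, 0.022, 1.35, -0.088], TCP at [0.194, 0.594, 0.223] pointing down, gripper open.
Joint ranges: [-2.6, 2.6], [-0.5, 2.12], [-1.47, 1.34], [0.16, 2.42], [-1.27, 4.41], [0.06, 2.06], [-2.6, 2.6]. Speed limits (rad/s): [2.22, 2.22, 2.79, 2.79, 3.14, 3.14, 3.14].

### API

Orientations are given as a unit quaternion [x, y, z, w].
In Python, from bench import r gives the robot as it stands.
- The arm moves only by the tool carry_out, never from a script. Its argument "increments" is text: rows parted by semicolons, each of 7 numbers parted by spaces: the turn, a rotation vector about the tool's x, y, z in degrees, then the shift along the tool's x, y, z in m, then the finger opening in m, from 0 to 0.087. A call has exactly 5 rows; each row is the pose to reach, as a shift and turn from the pose measured when the call began, along the tool's axes at that moment; what a row does not reach only later rows make up. A row lasts 1/8 s, in which the tool goes at most 62.5 mm and 10.7 degrees, less where a joint would pass 70% of its speed; a pose out of reach is approached as far as the arm can. A call with a gripper value outside its range is refused whole. The fingers move at their own pace and stop on an object; "squeeze" is the grip in N (left out, the last holds). Time passes only in rows, so rows that repeat a pose let the fingers close, or fill a call up. It gives the time, the measured TCP pose, the force and the opening at its end, in the units of the state.
- r.read_state(): the state, without advancing time (a new reading comes with each control period).
- r.camera(name): name is "side" or "top" or "wrist"; returns (picture, depth): 480x640x3 uint8, blue, green, red; 480x640 float32, m along the optical axis (not along the pixel's ray), 0 where there is no reading.
- r.camera_model(name): a dict with "K" (3x3 intrinsics, pixels), "extrinsics" (4x4, takes a point from camera to world coordinates). Camera axes: x right, y down, z forward; pixel columns grow to the right and rows downward; lengths in m; the calibration is good to about 2 mm. A picture is of the moment at which its call begins: read the wrist's pose just before it. camera_model takes no time and is no camera call; for the wrist camera it gives the pose at the moment of the call.
- r.close_job(): hands the job in, once; it reports no verdict.
The state is a dict: "time": time; "joint_positions": joint angles; "joint_vel": joint speeds; "joint_torque": joint torques, N m; "ee_pos": TCP position; "eef_rot": TCP orientation; "ft_force": force on the tool from outside, world axes, zero at the start; "torque": the same for the moment, N m; "width": finger opening in m.
Only numpy, scipy, OpenCV 4.12 (cv2) and the standard library are available. Lean on these libraries where they do the work, as an engineer would, in place of code of your own. Each camera call takes 0.05 s, during which the arm holds its last target.

### The job

Refill the snack tray: with the metal scoop, and without touching the nuts with the fingers, tip at least three walnuts from the black bin into the blue tray; every nut must end in the tray or the bin, none on the counter or in the scoop. Then slide the loaded tray by its fin fully home under the clear roof of the holder. Leave the scoop standing upright on its cork mat, and do not disturb the mugs and the spoon.

Things in the scene. Friction and masses are not known exactly. Their poses are not given: they have to be found in the camera images.
- bin: black open bin, fixed, outside 240 x 106 x 40 mm (x, y, z), walls and floor 5 mm; origin at the centre of its underside (inner floor 5 mm above it). x runs along its long side, roughly to the robot's left. The walnuts start in its +x half; the other half is clear. All walls are sheer
- scoop: steel scoop on the mat, 0.22 kg. Origin: centre of the pan's flat underside. Pan 80 mm long (x), 78 wide (y), walls 32 high, 3 thick at back and sides, floor 2; open front with lip 40 mm ahead (+x) of the origin. Handle rises from the back wall, leaning back (-x) 30 degrees from upright. Carry it slightly nose-up or nuts roll out; about 70 degrees nose-down empties it
- scoop_grip (a point): where to grip the scoop's black handle, on its centre line, 84 mm above the pan's underside and 73 mm behind the pan's centre; axes as the scoop's. The handle is a bar 18 mm thick along y, 26 mm the other way, 110 mm long; it goes on 38 mm beyond this point
- mat: cork mat on the counter, fixed, 130 x 120 x 3 mm (x, y, z), where the scoop lives; origin at the centre of its underside
- tray: blue open-topped snack tray, loose on the counter in front of the holder, outside 110 x 110 x 52 mm, walls and floor 3 mm; origin at the centre of its underside; x points to the holder; on its front (-x) wall it carries a wooden fin by which it is slid
- tray_grip (a point): the place to pinch the tray's fin: its centre, 84 mm in front (-x) of the tray's centre, 22 mm above the counter; axes as the tray's. The fin is an upright plate 12 mm thick (y), 50 mm long (x) and reaches from 1 to 43 mm above the counter
- tray_mid (a point): the middle of the tray, half-way up (26 mm above its underside); a walnut whose centre is within 62 mm of it counts as in the tray
- holder: black fixed holder, clear flat roof, open to the robot (-x); slot 116 mm wide, the counter its floor; roof underside at 75 mm, top 81 mm, front edge at x = -37 mm; flared guides 40 mm high reach out to x = -75 mm. Back stop at x = +55 mm: the tray is home with its origin at x = 0, y = 0 here, sticking out 18 mm. Origin on the counter, x into the slot
- walnut0: a walnut in its shell, about 32 mm across, 14 g; origin at its centre (16 mm above what it rests on)
- walnut1: a walnut in its shell, about 32 mm across, 14 g; origin at its centre (16 mm above what it rests on)
- walnut2: a walnut in its shell, about 32 mm across, 14 g; origin at its centre (16 mm above what it rests on)
- walnut3: a walnut in its shell, about 32 mm across, 14 g; origin at its centre (16 mm above what it rests on)
- walnut4: a walnut in its shell, about 32 mm across, 14 g; origin at its centre (16 mm above what it rests on)
- walnut5: a walnut in its shell, about 32 mm across, 14 g; origin at its centre (16 mm above what it rests on)
- mug: a bystander: navy mug, 80 mm across, 95 mm tall, between the bin and the holder and beyond the mat; origin at the centre of its underside
- mug2: a bystander: navy mug, 80 mm across, 95 mm tall, to the right; origin at the centre of its underside
- spoon: a bystander: spoon, 150 mm long, lying on the counter to the left

How it is judged:
By the outcome, as a careful person would: the job done as asked, in the order asked, and still so for the second after the job is handed in, with the robot touching nothing.
It also fails if it takes over 72 s, if anything falls off the work surface, if the arm or the gripper's body presses on something with over 40 N, if the wrist force passes 120 N, or if a joint passes its speed limit or range.

## Working session

There is one attempt and no reset: what is moved stays moved. The work goes in short steps, Python scripts to look and compute and a tool call to move; the robot and the scene stay as the last step left them, time stands still between calls to the robot, and variables do not carry over. Pictures are saved under pics/ and viewed, and the job is handed in when it is done.

Besides the shell and the picture viewer there is one more tool, called after ">>>" as a command line: name --argument value ..., lists and objects as JSON in quotes. carry_out: Moves the arm, as the interface text tells. Its arguments: {"type":"object","properties":{"increments":{"type":"string"},"squeeze":{"type":"number"}},"required":["increments"]}

```bash
ls; mkdir -p pics
python3 - <<'E'
from bench import r
import cv2,numpy as np
s=r.read_state();print({k:np.round(v,3) for k,v in s.items()}, r.pinch_z)
for n in("side","top","wrist"):
    m=r.camera_model(n);print(n,np.round(m["K"],1).tolist(),np.round(m["extrinsics"],3).tolist())
    p,d=r.camera(n);cv2.imwrite(f"pics/{n}0.png",p);np.save(f"pics/{n}0.npy",d)
E
```

```text
pics
{'time': np.float64(0.0), 'joint_positions': array([-1.278,  0.333, -0.065,  1.461,  0.022,  1.35 , -0.088]), 'joint_vel': array([-0.001,  0.   , -0.001, -0.   , -0.   , -0.001,  0.001]), 'joint_torque': array([-0.0000e+00, -6.2328e+01,  2.4000e-02, -3.8989e+01, -6.1000e-02,
        4.0000e-02,  0.0000e+00]), 'ee_pos': array([0.194, 0.594, 0.222]), 'eef_rot': array([ 0.809,  0.587, -0.001,  0.   ]), 'ft_force': array([ 0.373, -0.346,  0.193]), 'torque': array([ 0.003, -0.001, -0.076]), 'width': np.float64(0.087)} 0.0187
side [[462.4, 0.0, 318.8], [0.0, 462.4, 240.0], [0.0, 0.0, 1.0]] [[0.706, -0.532, 0.468, -0.066], [-0.708, -0.521, 0.476, -0.641], [-0.01, -0.667, -0.745, 1.001], [0.0, 0.0, 0.0, 1.0]]
top [[505.7, 0.0, 322.9], [0.0, 505.7, 249.2], [0.0, 0.0, 1.0]] [[0.029, -0.994, 0.102, 0.421], [-0.999, -0.031, -0.017, -0.046], [0.02, -0.102, -0.995, 1.093], [0.0, 0.0, 0.0, 1.0]]
wrist [[428.1, 0.0, 322.0], [0.0, 428.1, 240.5], [0.0, 0.0, 1.0]] [[0.31, 0.912, 0.269, 0.119], [0.951, -0.297, -0.089, 0.618], [-0.002, 0.284, -0.959, 0.385], [0.0, 0.0, 0.0, 1.0]]
```

View pics/top0.png

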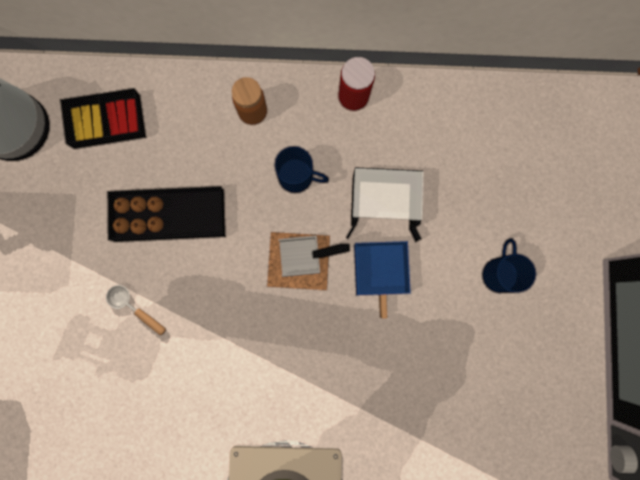

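View pics/side0.png

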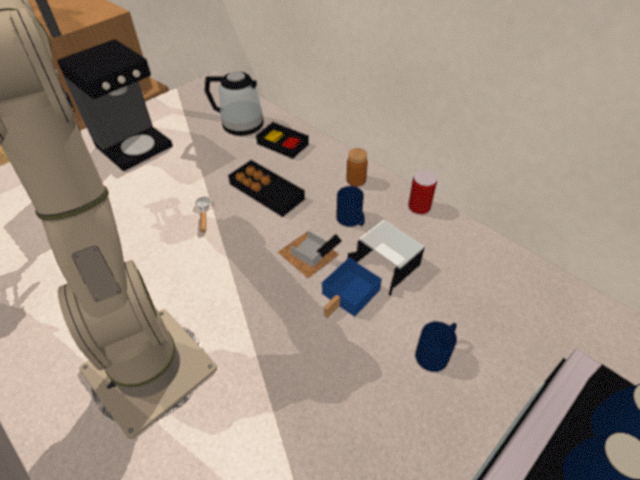

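View pics/wrist0.png

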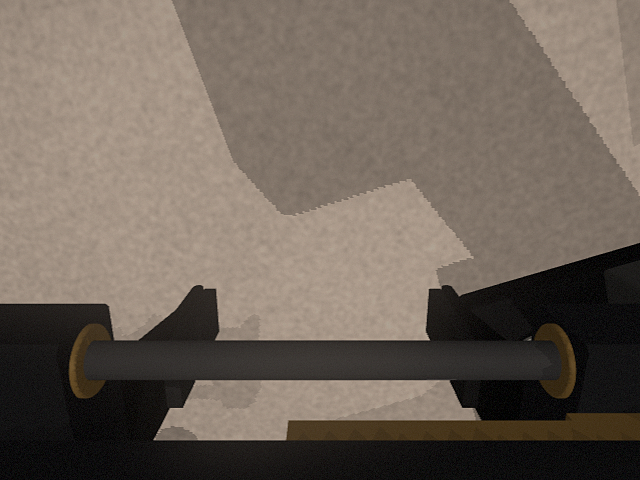

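```bash
cat > h.py <<'E'
import cv2,numpy as np
def ray(m,u,v):
    K=m["K"];T=np.array(m["extrinsics"]);d=T[:3,:3]@np.array([(u-K[0][2])/K[0][0],(v-K[1][2])/K[1][1],1.]);return T[:3,3],d
def onplane(m,u,v,z):
    o,d=ray(m,u,v);return o+d*(z-o[2])/d[2]
def proj(m,P):
    T=np.linalg.inv(np.array(m["extrinsics"]));p=T[:3,:3]@np.array(P)+T[:3,3];q=np.array(m["K"])@p;return q[:2]/q[2]
def tri(m1,uv1,m2,uv2):
    o1,d1=ray(m1,*uv1);o2,d2=ray(m2,*uv2);d1/=np.linalg.norm(d1);d2/=np.linalg.norm(d2)
    t=np.linalg.lstsq(np.c_[d1,-d2],o2-o1,rcond=None)[0];a=o1+t[0]*d1;b=o2+t[1]*d2;return (a+b)/2,np.linalg.norm(a-b)
E
python3 - <<'E'
from bench import r
import cv2,numpy as np
from h import *
a=cv2.imread("pics/top0.png");d=np.load("pics/top0.npy")
c=a[150:320,90:250];cv2.imwrite("pics/t_l.png",cv2.resize(c,None,fx=4,fy=4,interpolation=cv2.INTER_CUBIC)[:600])
c=a[140:325,255:435];cv2.imwrite("pics/t_r.png",cv2.resize(c,None,fx=3.2,fy=3.2,interpolation=cv2.INTER_CUBIC))
b=cv2.imread("pics/side0.png")
c=b[150:330,215:435];cv2.imwrite("pics/s.png",cv2.resize(c,None,fx=3.3,fy=3.3,interpolation=cv2.INTER_CUBIC))
m=r.camera_model("top")
for u,v in[(167,260),(300,262),(345,262),(200,225),(382,270),(384,305),(388,200),(335,250),(300,257)]:
    print(u,v,d[v,u],np.round(np.array(ray(m,u,v)[0])+ray(m,u,v)[1]*d[v,u],3))
E
```

```text
167 260 1.0888263 [0.499 0.27  0.001]
300 262 1.0906774 [ 0.503 -0.016  0.004]
345 262 1.0980698 [ 0.507 -0.114 -0.001]
200 225 1.0940232 [0.577 0.203 0.005]
382 270 1.0897363 [ 0.491 -0.193  0.007]
384 305 1.0448287 [ 0.417 -0.194  0.045]
388 200 1.0273724 [ 0.629 -0.193  0.084]
335 250 0.98486704 [ 0.521 -0.086  0.114]
300 257 1.0897108 [ 0.514 -0.016  0.006]
```

View pics/t_r.png

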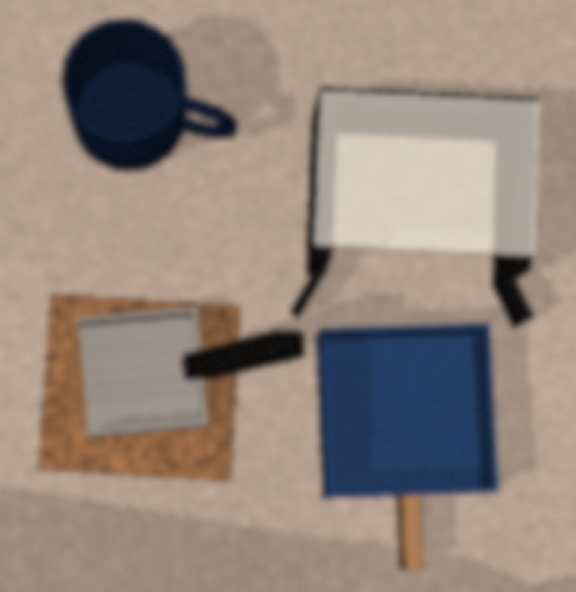

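View pics/t_l.png

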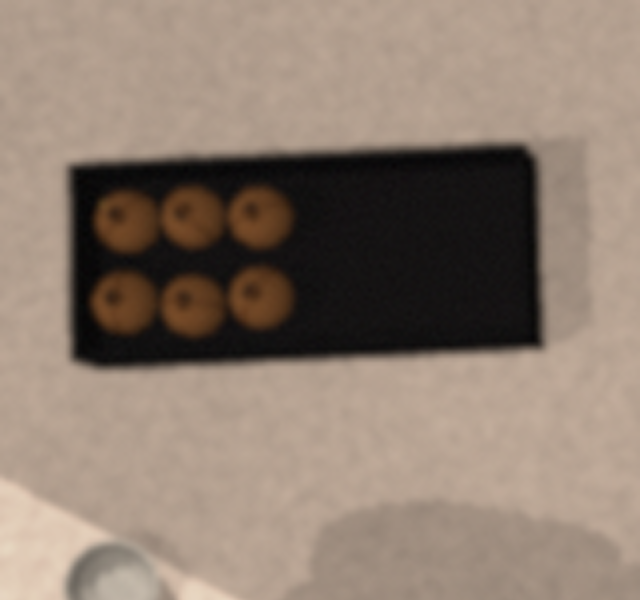

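View pics/s.png

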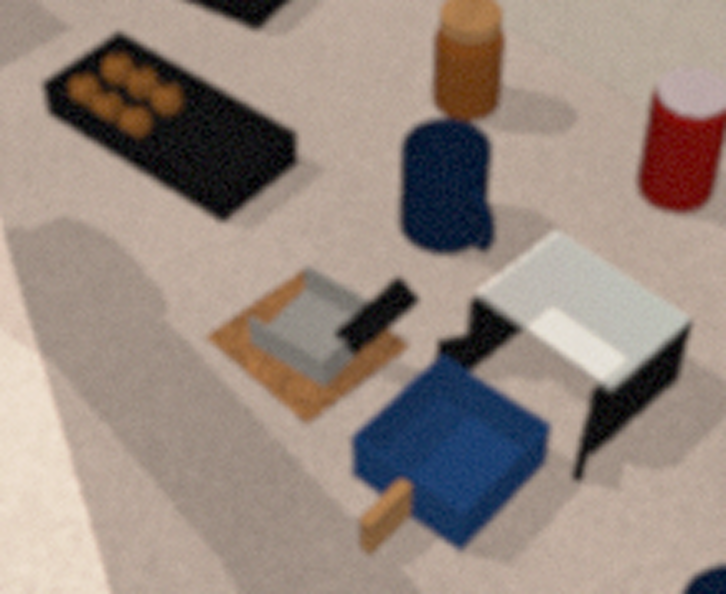

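```bash
cat > meas.py <<'E'
from bench import r
from h import *
a=cv2.imread("pics/top0.png");b=cv2.imread("pics/side0.png")
mt,ms=r.camera_model("top"),r.camera_model("side")
def big(c):
    n,l,s,ce=cv2.connectedComponentsWithStats(c.astype(np.uint8));i=1+np.argmax(s[1:,4]);return (l==i).astype(np.uint8)
def rect(img,box,f,S=4):
    u0,v0,u1,v1=box;c=cv2.resize(img[v0:v1,u0:u1],None,fx=S,fy=S,interpolation=cv2.INTER_CUBIC)
    h=cv2.cvtColor(c,cv2.COLOR_BGR2HSV).astype(int);k=big(f(h[...,0],h[...,1],h[...,2]))
    co=max(cv2.findContours(k,0,2)[0],key=cv2.contourArea)
    hull=cv2.convexHull(co);e=0.02*cv2.arcLength(hull,True);p=cv2.approxPolyDP(hull,e,True)[:,0]
    q=cv2.boxPoints(cv2.minAreaRect(co));M=cv2.moments(co)
    g=lambda P:(np.array(P,float)+.5)/S-.5+[u0,v0]
    return g(p),g(q),g([[M['m10']/M['m00'],M['m01']/M['m00']]])[0]
E
python3 - <<'E'
from meas import *
np.set_printoptions(precision=3,suppress=True)
blue=lambda h,s,v:(h>95)&(h<125)&(s>110)&(v>40)
orange=lambda h,s,v:(h>5)&(h<22)&(s>85)
blk=lambda h,s,v:(v<50)
for n,box,f,z in[("tray",(345,235,420,303),blue,.052),("fin",(374,290,394,325),lambda h,s,v:(h<22)&(s>80),.043),("mat",(262,225,335,295),lambda h,s,v:(h<22)&(s>85),.003),("bin",(100,180,232,246),blk,.04),("handle",(310,238,352,264),blk,.1),("pan",(272,232,324,282),lambda h,s,v:(s<35)&(v>90),.03)]:
    p,q,c=rect(a,box,f);print(n,"px",p.tolist()[:6]);print([onplane(mt,*x,z)[:2].round(3).tolist() for x in p]);print(" box",[onplane(mt,*x,z)[:2].round(3).tolist() for x in q])
for n,box,f in[("tray",(315,252,385,318),blue),("fin",(318,288,345,320),orange),("handle",(312,230,345,256),blk),("bin",(225,158,306,218),blk)]:
    p,q,c=rect(b,box,f);print("S",n,p.tolist())
E
```

```text
tray px [[405.875, 241.875], [408.625, 291.625], [357.125, 293.625], [355.125, 244.375]]
[[0.548, -0.236], [0.445, -0.243], [0.438, -0.137], [0.54, -0.13]]
 box [[0.542, -0.129], [0.55, -0.238], [0.444, -0.244], [0.437, -0.136]]
fin px [[384.875, 294.625], [387.125, 315.875], [385.875, 317.875], [382.125, 318.125], [379.375, 314.875], [378.625, 296.375]]
[[0.438, -0.195], [0.394, -0.201], [0.39, -0.198], [0.39, -0.19], [0.396, -0.185], [0.434, -0.182]]
 box [[0.437, -0.182], [0.438, -0.198], [0.39, -0.201], [0.389, -0.185]]
mat px [[271.125, 231.875], [311.875, 234.875], [327.875, 255.125], [325.375, 289.625], [266.875, 285.625]]
[[0.567, 0.049], [0.563, -0.04], [0.52, -0.076], [0.446, -0.073], [0.45, 0.053]]
 box [[0.449, 0.054], [0.568, 0.051], [0.564, -0.079], [0.444, -0.075]]
bin px [[222.625, 189.625], [223.625, 235.625], [108.375, 237.875], [108.875, 191.625]]
[[0.649, 0.151], [0.551, 0.144], [0.539, 0.383], [0.636, 0.389]]
 box [[0.637, 0.394], [0.657, 0.151], [0.551, 0.141], [0.532, 0.382]]
handle px [[348.375, 245.375], [346.875, 250.625], [322.125, 256.875], [313.125, 256.1
[... 258 characters left out ...]
271.375], [283.625, 274.625], [281.125, 240.875]]
[[0.555, -0.045], [0.483, -0.055], [0.474, 0.017], [0.545, 0.025]]
 box [[0.547, 0.027], [0.556, -0.046], [0.482, -0.056], [0.473, 0.017]]
S tray [[348.875, 256.625], [379.875, 278.625], [378.125, 289.625], [354.375, 314.625], [322.625, 291.625], [323.125, 281.375]]
S fin [[337.875, 295.625], [338.125, 305.875], [327.375, 316.875], [325.625, 316.625], [323.875, 314.125], [324.125, 306.125], [334.375, 295.875]]
S handle [[335.875, 235.375], [339.625, 240.875], [323.375, 255.375], [321.125, 255.375], [318.125, 249.625]]
S bin [[228.875, 175.625], [251.125, 160.875], [302.625, 190.125], [303.625, 197.875], [281.875, 215.375], [232.375, 184.625]]
```

Run:
```python
from meas import *
np.set_printoptions(precision=1,suppress=True,linewidth=200)
d=np.load("pics/top0.npy")
def P(u,v):
    o,q=ray(mt,u,v);return (o+q*d[v,u])*1000
for u in(125,200): 
    print("col",u)
    for v in list(range(183,196))+list(range(228,246)): print(v,P(u,v),a[v,u])
print("row 215")
for u in list(range(103,114))+list(range(216,230)): print(u,P(u,215),a[215,u])
```

```text
col 125
183 [664.3 370.7   2.7] [140 155 174]
184 [662.4 371.    1.5] [137 153 172]
185 [661.  372.3  -2.4] [138 153 172]
186 [657.8 370.3   2.4] [138 154 172]
187 [656.2 371.3  -0.6] [139 155 174]
188 [653.2 369.8   3.1] [135 151 169]
189 [651.4 370.4   1.2] [111 124 139]
190 [640.7 354.7  41.7] [68 75 85]
191 [639.3 355.9  38.2] [28 31 34]
192 [636.2 354.   43. ] [13 13 14]
193 [636.9 359.3  28.7] [10  9  9]
194 [637.1 363.5  17.3] [10 10 12]
195 [635.7 364.8  13.4] [12 13 15]
228 [561.9 353.9  29.5] [30 56 88]
229 [560.2 354.9  26.4] [29 54 85]
230 [558.4 355.6  24.1] [29 51 79]
231 [557.2 358.2  16.8] [22 40 63]
232 [556.7 363.2   3.1] [16 27 40]
233 [553.9 360.9   8.7] [14 18 24]
234 [551.8 361.    8.2] [15 16 17]
235 [549.6 360.8   8.3] [16 15 17]
236 [548.2 362.9   2.3] [15 15 16]
237 [545.7 361.6   5.2] [15 15 17]
238 [539.6 348.7  39.4] [14 15 14]
239 [537.6 348.7  39. ] [14 15 17]
240 [536.3 351.2  31.9] [31 34 38]
241 [535.8 356.8  16.6] [68 75 84]
242 [535.3 362.7   0.4] [107 118 133]
243 [532.9 361.7   2.7] [132 147 165]
244 [531.  362.2   0.8] [141 156 176]
245 [528.9 3
[... 1361 characters left out ...]
.  385.   44.9] [44 49 55]
109 [587.8 387.4  33.9] [16 17 20]
110 [587.7 384.9  34.9] [ 8  9 10]
111 [589.6 387.4  23.6] [7 9 8]
112 [590.4 387.2  19.1] [7 9 9]
113 [590.4 385.   19.2] [10  8  9]
216 [600.  169.5   4. ] [18 19 20]
217 [600.  167.2   4.3] [20 19 21]
218 [600.3 165.4   2.9] [19 19 22]
219 [600.6 163.4   1.7] [17 17 19]
220 [594.6 154.2  38.6] [17 16 18]
221 [594.9 152.4  37.4] [14 16 16]
222 [596.4 151.9  28.8] [11 11 12]
223 [597.2 150.6  24.2] [20 22 25]
224 [600.1 151.6   7.1] [58 65 74]
225 [601.  150.4   1.6] [ 99 110 125]
226 [601.4 148.6  -0. ] [121 135 151]
227 [601.4 146.3   0.2] [127 142 159]
228 [601.5 144.1   0.4] [127 142 159]
229 [601.5 141.9   0.8] [127 142 159]
```

Run:
```python
from meas import *
np.set_printoptions(precision=3,suppress=True,linewidth=200)
d=np.load("pics/top0.npy")
def P(u,v):
    o,q=ray(mt,u,v);return (o+q*d[v,u])*1000
for x,y in[(316,247),(537,258),(320,90),(540,97)]:
    print(onplane(mt,255+x/3.2,140+y/3.2,.081))
for x,y in[(296,313),(520,322)]: print("guide",onplane(mt,255+x/3.2,140+y/3.2,.04))
# depth-based point sets
vv,uu=np.mgrid[150:330,255:440];o=np.array(mt["extrinsics"])
pts=np.array([P(u,v) for u,v in zip(uu.ravel(),vv.ravel())])
def box(sel,n):
    q=pts[sel];r_=cv2.minAreaRect(q[:,:2].astype(np.float32));print(n,len(q),r_)
xy=pts
box((pts[:,2]>74)&(pts[:,2]<92)&(pts[:,1]<-110)&(pts[:,0]>560),"roof")
t=(pts[:,2]>47)&(pts[:,2]<58)&(pts[:,0]>425)&(pts[:,0]<562)&(pts[:,1]<-125)&(pts[:,1]>-260);box(t,"trayrim")
t=(pts[:,2]>36)&(pts[:,2]<50)&(pts[:,0]<436)&(pts[:,1]<-150);box(t,"fin")
t=(pts[:,2]>30)&(pts[:,2]<42)&(pts[:,1]>-70);box(t&(pts[:,0]<600),"panrim")
t=(pts[:,2]>55)&(pts[:,1]>-130)&(pts[:,0]<560);print(pts[t][np.argsort(pts[t][:,1])][::8])
print("tri farleft",tri(mt,(355.1,244.4),ms,(348.9,256.6)),"fin front top",tri(mt,(384,317),ms,(324,306)),"handle tip", tri(mt,(348,248),ms,(338,237.5)))
```

```text
[ 0.592 -0.124  0.081]
[ 0.589 -0.265  0.081]
[ 0.694 -0.124  0.081]
[ 0.694 -0.266  0.081]
guide [ 0.555 -0.115  0.04 ]
guide [ 0.553 -0.263  0.04 ]
roof 3424 ((640.34423828125, -192.24203491210938), (140.45278930664062, 112.56016540527344), 88.94332885742188)
trayrim 345 ((492.7076721191406, -187.54953002929688), (110.35792541503906, 110.50057983398438), 3.9093945026397705)
fin 139 ((412.49261474609375, -192.7130126953125), (45.67376708984375, 12.51091480255127), 4.156010627746582)
panrim 178 ((514.5994873046875, -16.581741333007812), (78.37859344482422, 86.5920639038086), 6.993417263031006)
[[ 519.403 -113.721  114.089]
 [ 519.013 -111.552  117.361]
 [ 517.301 -109.854  114.346]
 [ 532.823 -109.395  115.588]
 [ 530.609 -107.385  117.321]
 [ 518.293 -105.397  122.739]
 [ 518.301 -103.506  122.057]
 [ 531.831 -103.133  122.668]
 [ 529.949 -101.31   121.577]
 [ 527.983  -99.443  121.222]
 [ 519.89   -97.571  123.736]
 [ 515.982  -95.754  123.492]
 [ 531.542  -95.378  123.079]
 [ 523.405  -93.502  126.011]
 [ 519.955  -91.898  121.343]
 [ 514.773  -90.449  114.039]
 [ 529.507  -89.668
[... 753 characters left out ...]
93.062]
 [ 420.933  -45.962 1093.062]
 [ 420.933  -45.962 1093.062]
 [ 420.933  -45.962 1093.062]
 [ 420.933  -45.962 1093.062]
 [ 420.933  -45.962 1093.062]
 [ 420.933  -45.962 1093.062]
 [ 420.933  -45.962 1093.062]
 [ 420.933  -45.962 1093.062]
 [ 420.933  -45.962 1093.062]
 [ 420.933  -45.962 1093.062]
 [ 420.933  -45.962 1093.062]
 [ 420.933  -45.962 1093.062]
 [ 420.933  -45.962 1093.062]
 [ 420.933  -45.962 1093.062]
 [ 420.933  -45.962 1093.062]]
tri farleft (array([ 0.542, -0.132,  0.052]), np.float64(0.005805215903131959)) fin front top (array([ 0.391, -0.193,  0.043]), np.float64(0.00257902918344515)) handle tip (array([ 0.524, -0.111,  0.126]), np.float64(0.00025090848980629144))
```

```bash
cat > plan.py <<'E'
from bench import r
import numpy as np
from scipy.spatial.transform import Rotation as R, Slerp
def now():
    s=r.read_state();return np.array(s["ee_pos"]),R.from_quat(s["eef_rot"])
def grip_R(az,tilt,zaz=None):
    # jaw x at az(deg); tool z tilted forward (towards az+90) by tilt deg from down
    a=np.radians(az);t=np.radians(tilt)
    x=np.array([np.cos(a),np.sin(a),0]);f=np.array([-np.sin(a),np.cos(a),0]);z=f*np.sin(t)-np.array([0,0,1])*np.cos(t)
    return R.from_matrix(np.c_[x,np.cross(z,x),z])
def rel(p0,R0,p,Rt): return np.r_[np.degrees((R0.inv()*Rt).as_rotvec()),R0.inv().apply(p-p0)]
def rows(segs,w,start=None):
    """segs: list of (pos,R,nrows); prints rows rel to current pose, 5 per call (later calls assume targets reached)"""
    p0,R0=start or now();out=[];p,q=p0,R0
    for P,Q,n in segs:
        P=np.array(P)
        for k in range(1,n+1):
            f=k/n;out.append((p+(P-p)*f,Slerp([0,1],R.concatenate([q,Q]))(f)))
        p,q=P,Q
    while len(out)%5: out.append(out[-1])
    b,B=p0,R0
    for i in range(0,len(out),5):
        print("; ".join(" ".join("%g"%v for v in list(np.round(rel(b,B,*o)[:3],1))+list(np.round(rel(b,B,*o)[3:],4))+[w]) for o in out[i:i+5]))
        b,B=out[i+4]
GRIP=np.array([.5235,-.088,.087]);GR=grip_R(7,30);Z=GR.as_matrix()[:,2];PZ=r.pinch_z
E
python3 - <<'E'
from plan import *
T=GRIP+PZ*Z;print(T,Z)
rows([(T-.10*Z,GR,15)],.087)
E
```

```text
[ 0.52236052 -0.07871969  0.07080532] [-0.06093467  0.49627308 -0.8660254 ]
1.8 1.1 4.2 -0.0388 0.0361 0.0043 0.087; 3.6 2.3 8.4 -0.0777 0.0723 0.0087 0.087; 5.3 3.4 12.7 -0.1165 0.1084 0.013 0.087; 7.1 4.5 16.9 -0.1553 0.1446 0.0174 0.087; 8.9 5.7 21.1 -0.1942 0.1807 0.0217 0.087
1.8 1.1 4.2 -0.0231 0.0476 -0.0054 0.087; 3.6 2.3 8.4 -0.0462 0.0953 -0.0108 0.087; 5.3 3.4 12.7 -0.0694 0.1429 -0.0161 0.087; 7.1 4.5 16.9 -0.0925 0.1906 -0.0215 0.087; 8.9 5.7 21.1 -0.1156 0.2382 -0.0269 0.087
1.8 1.1 4.2 -0.0037 0.0511 -0.0145 0.087; 3.6 2.3 8.4 -0.0073 0.1022 -0.029 0.087; 5.3 3.4 12.7 -0.011 0.1532 -0.0435 0.087; 7.1 4.5 16.9 -0.0147 0.2043 -0.058 0.087; 8.9 5.7 21.1 -0.0184 0.2554 -0.0726 0.087
```

>>> carry_out --increments "2 1 4 -0.039 0.036 0.004 0.087; 4 2 8 -0.078 0.072 0.008 0.087; 5 3 13 -0.116 0.108 0.013 0.087; 7 4.5 17 -0.155 0.145 0.017 0.087; 9 5.5 21 -0.194 0.181 0.02 0.087"

```text
time: 0.78
ee_pos: [0.3063, 0.3514, 0.202]
eef_rot: [0.9, 0.426, -0.007, -0.091]
ft_force: [1.3, 0.6, 0.2]
width: 0.0867
```

Run:
```python
from plan import *
T=GRIP+PZ*Z;print(now()[0],r.read_state()["joint_positions"].round(2) if hasattr(r.read_state()["joint_positions"],'round') else r.read_state()["joint_positions"])
rows([(T-.10*Z,GR,10)],.087)
```

```text
[0.30629468 0.35135859 0.20201145] [-0.95 -0.04  0.13  1.94 -0.18  1.19  0.13]
1.8 1.2 4.2 -0.023 0.0475 -0.0052 0.087; 3.6 2.3 8.4 -0.0461 0.095 -0.0105 0.087; 5.3 3.5 12.6 -0.0691 0.1425 -0.0157 0.087; 7.1 4.6 16.9 -0.0921 0.19 -0.021 0.087; 8.9 5.8 21.1 -0.1151 0.2375 -0.0262 0.087
1.8 1.2 4.2 -0.0037 0.0509 -0.0143 0.087; 3.6 2.3 8.4 -0.0073 0.1019 -0.0287 0.087; 5.3 3.5 12.6 -0.011 0.1528 -0.043 0.087; 7.1 4.6 16.9 -0.0146 0.2038 -0.0573 0.087; 8.9 5.8 21.1 -0.0183 0.2547 -0.0717 0.087
```

>>> carry_out --increments "2 1 4 -0.023 0.0475 -0.005 0.087; 4 2 8 -0.046 0.095 -0.01 0.087; 5 3.5 13 -0.069 0.143 -0.016 0.087; 7 4.5 17 -0.092 0.19 -0.021 0.087; 9 6 21 -0.115 0.238 -0.026 0.087"

```text
time: 1.4
ee_pos: [0.4183, 0.1099, 0.1796]
eef_rot: [0.952, 0.247, -0.01, -0.181]
ft_force: [1.6, 0.4, -0.7]
width: 0.0869
```

Run:
```python
from plan import *
T=GRIP+PZ*Z;print(now()[0],np.round(r.read_state()["joint_positions"],2))
rows([(T-.10*Z,GR,5)],.087)
```

```text
[0.41829741 0.10991432 0.17964819] [-0.62 -0.01  0.54  2.   -0.37  1.26  0.56]
1.7 1.1 4.2 -0.0036 0.0505 -0.0144 0.087; 3.4 2.2 8.4 -0.0072 0.1011 -0.0289 0.087; 5.2 3.3 12.6 -0.0108 0.1516 -0.0433 0.087; 6.9 4.4 16.9 -0.0144 0.2022 -0.0578 0.087; 8.6 5.5 21.1 -0.0179 0.2527 -0.0722 0.087
```

>>> carry_out --increments "2 1 4 -0.004 0.05 -0.014 0.087; 3.5 2 8.5 -0.007 0.101 -0.029 0.087; 5 3.5 12.5 -0.011 0.152 -0.043 0.087; 7 4.5 17 -0.014 0.202 -0.058 0.087; 8.5 5.5 21 -0.018 0.253 -0.072 0.087"

```text
time: 2.02
ee_pos: [0.5292, -0.1298, 0.1566]
eef_rot: [0.964, 0.059, -0.016, -0.258]
ft_force: [0.5, 0.6, 0.6]
width: 0.0871
```

Run:
```python
from plan import *
import cv2
T=GRIP+PZ*Z;print(now()[0],np.round(r.read_state()["joint_positions"],2),T-.1*Z)
rows([(T,GR,5)],.087)
p,d=r.camera("wrist");cv2.imwrite("pics/w1.png",p)
p,d=r.camera("top");cv2.imwrite("pics/t1.png",p)
from h import *
m=r.camera_model("wrist");print(proj(m,GRIP),proj(m,T))
```

```text
[ 0.52920418 -0.12977732  0.15663763] [-0.14  0.52  0.77  1.62 -0.72  1.57  0.91] [ 0.52845399 -0.128347    0.15740787]
0 -0 0 -0.0001 -0.0003 0.02 0.087; 0 -0 0 -0.0002 -0.0007 0.04 0.087; 0 -0 0 -0.0004 -0.001 0.0601 0.087; 0 -0 0 -0.0005 -0.0014 0.0801 0.087; 0 -0 0 -0.0006 -0.0017 0.1001 0.087
[325.9887671  238.08240342] [325.76193579 229.77805874]
```

View pics/w1.png

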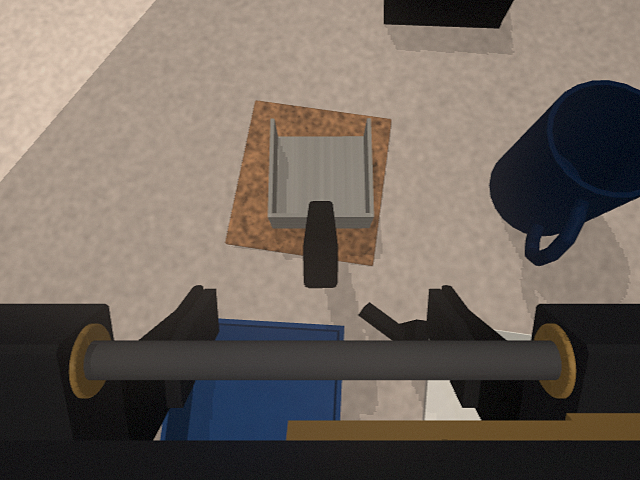

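View pics/t1.png

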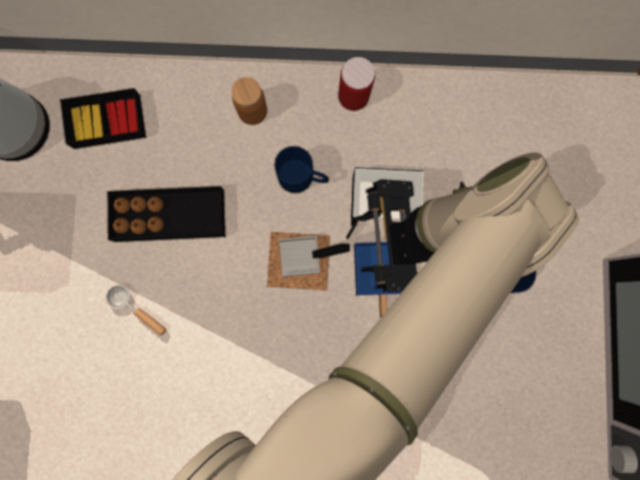

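>>> carry_out --increments "0 0 0 -0.001 0 0.025 0.087; 0 0 0 -0.001 -0.001 0.05 0.087; 0 0 0 -0.001 -0.001 0.075 0.087; 0 0 0 -0.001 -0.0015 0.1 0.087; 0 0 0 -0.001 -0.0015 0.1 0.03" --squeeze 50

```text
time: 2.75
ee_pos: [0.5199, -0.0823, 0.0672]
eef_rot: [0.965, 0.055, -0.018, -0.257]
ft_force: [-0.2, -0.1, 0.8]
width: 0.0828
```

>>> carry_out --increments "0 0 0 0 0 0 0.01; 0 0 0 0 0 0 0.01; 0 0 0 0 0 0 0.01; 0 0 0 0 0 0 0.01; 0 0 0 0 0 0 0.01" --squeeze 50

```text
time: 3.38
ee_pos: [0.5199, -0.0823, 0.0673]
eef_rot: [0.965, 0.055, -0.018, -0.257]
ft_force: [-0.1, 0.8, 0.7]
width: 0.0348
```

Run:
```python
from plan import *
import cv2
T=GRIP+PZ*Z;p,q=now();print(p,T,np.round(r.read_state()["joint_positions"],2));print(q.as_matrix().round(3),GR.as_matrix().round(3))
p,d=r.camera("wrist");cv2.imwrite("pics/w2.png",p)
```

```text
[ 0.51994301 -0.082346    0.06733494] [ 0.52236052 -0.07871969  0.07080532] [-0.19  0.56  0.72  1.76 -0.79  1.39  0.95]
[[ 0.993  0.098 -0.064]
 [ 0.116 -0.862  0.494]
 [-0.007 -0.498 -0.867]] [[ 0.993  0.106 -0.061]
 [ 0.122 -0.86   0.496]
 [ 0.    -0.5   -0.866]]
```

View pics/w2.png

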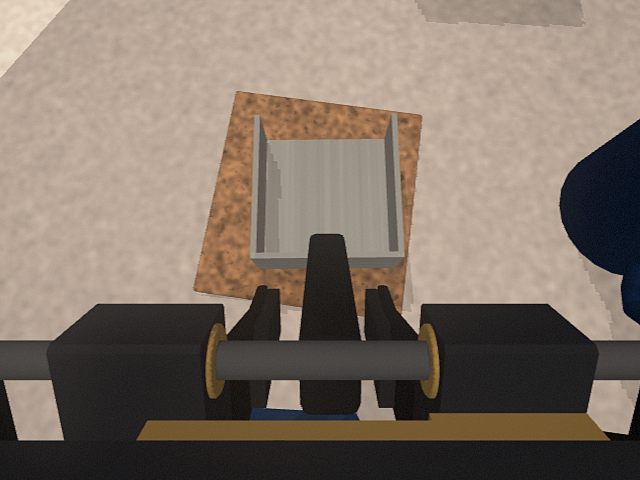

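>>> carry_out --increments "0 0 0 0.001 -0.003 0 0.035; 0 0 0 0.001 -0.004 0 0.035; 0 0 0 0.001 -0.0045 0 0.01; 0 0 0 0.001 -0.0045 0 0.01; 0 0 0 0.001 -0.0045 0 0.01" --squeeze 50

```text
time: 4.05
ee_pos: [0.5206, -0.0783, 0.0697]
eef_rot: [0.965, 0.056, -0.018, -0.257]
ft_force: [0.2, -0.5, 0.1]
width: 0.0172
```

Run:
```python
from plan import *
T=GRIP+PZ*Z;p,q=now();print(p,T,np.round(r.read_state()["joint_positions"],2), q.inv().apply(T-p))
```

```text
[ 0.52059503 -0.07830142  0.0696587 ] [ 0.52236052 -0.07871969  0.07080532] [-0.2   0.56  0.72  1.76 -0.79  1.39  0.94] [ 1.69759041e-03 -3.78108934e-05 -1.31278812e-03]
```

```bash
cat >> plan.py <<'E'
import json,os
def sR(yaw,pitch=0): # scoop orientation; pitch>0 = nose up (deg)
    return R.from_euler('z',yaw,degrees=True)*R.from_euler('y',-pitch,degrees=True)
if os.path.exists("sc.json"):
    _s=json.load(open("sc.json"));RST=R.from_quat(_s["q"]);PST=np.array(_s["p"])   # scoop in tool
def tool_for(ps,Rs):
    Rt=Rs*RST.inv();return np.array(ps)-Rt.apply(PST),Rt
def scoop_now():
    p,q=now();return p+q.apply(PST),q*RST
def srows(segs,w=.01):
    p,q=scoop_now();out=[]
    for P,Q,n in segs:
        P=np.array(P)
        for k in range(1,n+1):
            f=k/n;pp=p+(P-p)*f;qq=Slerp([0,1],R.concatenate([q,Q]))(f);tp,tr=tool_for(pp,qq);out.append((tp,tr,1))
        p,q=P,Q
    rows(out,w)
def rep():
    p,q=scoop_now();e=q.as_euler('ZYX',degrees=True);print("scoop",p.round(4),"yaw,pitchup,roll",np.round([e[0],-e[1],e[2]],1),"j",np.round(r.read_state()["joint_positions"],2),"F",np.round(r.read_state()["ft_force"],1),"w",round(float(r.read_state()["width"]),4),"t",r.read_state()["time"])
BC=np.array([.595,.270]);BA=94.
def binp(lx,ly=0,z=0):
    a=np.radians(BA);return np.r_[BC+lx*np.array([np.cos(a),np.sin(a)])+ly*np.array([-np.sin(a),np.cos(a)]),z]
E
python3 - <<'E'
from plan import *
p,q=now();z=q.as_matrix()[:,2];g=p-(PZ+.0013)*z
yaw=np.degrees(np.arctan2(q.as_matrix()[1,0],q.as_matrix()[0,0]))+90;print(yaw,g)
Rs=sR(yaw);S=g+Rs.apply([.073,0,-.084]);print("S",S);S[2]=.003
json.dump({"q":(q.inv()*Rs).as_quat().tolist(),"p":q.inv().apply(S-p).tolist()},open("sc.json","w"))
E
python3 - <<'E'
from plan import *
from meas import *
rep()
srows([([.515,-.0165,.09],sR(96.5),3),(binp(-.062,0,.085),sR(94),7)])
h=cv2.cvtColor(a,cv2.COLOR_BGR2HSV).astype(int);k=((h[...,0]<22)&(h[...,1]>120)&(h[...,2]>50)).astype(np.uint8);k[:185]=0;k[245:]=0;k[:,:105]=0;k[:,230:]=0
n,l,s,c=cv2.connectedComponentsWithStats(k)
A=np.radians(BA)
for i in range(1,n):
    if s[i,4]>60:
        P=onplane(mt,*c[i],.023)[:2]-BC;print(s[i,4],(P@[np.cos(A),np.sin(A)]).round(4),(P@[-np.sin(A),np.cos(A)]).round(4))
E
```

```text
96.68390630302551 [ 0.52186209 -0.08818024  0.08700238]
S [ 0.51336549 -0.0156764   0.00300238]
scoop [ 0.5134 -0.0157  0.003 ] yaw,pitchup,roll [96.7 -0.   0. ] j [-0.2   0.56  0.72  1.76 -0.79  1.39  0.94] F [ 0.2 -0.5  0.1] w 0.0172 t 4.05
0 0 0.1 0.0003 -0.0142 -0.0253 0.01; 0 0.1 0.1 0.0005 -0.0283 -0.0506 0.01; 0 0.1 0.2 0.0008 -0.0425 -0.076 0.01; 0 0.3 0.5 0.0161 -0.0686 -0.0602 0.01; 0 0.4 0.8 0.0314 -0.0947 -0.0445 0.01
0 0.2 0.3 0.0148 -0.0263 0.0158 0.01; 0 0.4 0.6 0.0297 -0.0527 0.0317 0.01; 0 0.5 0.9 0.0445 -0.079 0.0475 0.01; 0 0.7 1.2 0.0593 -0.1053 0.0633 0.01; 0 0.9 1.5 0.0742 -0.1317 0.0792 0.01
598 0.0617 -0.024
600 0.0619 0.0207
```

>>> carry_out --increments "0 0 0 0 -0.014 -0.025 0.01; 0 0 0 0 -0.028 -0.05 0.01; 0 0 0 0.001 -0.042 -0.076 0.01; 0 0 0.5 0.016 -0.069 -0.06 0.01; 0 0.5 1 0.031 -0.095 -0.045 0.01"

```text
time: 4.68
ee_pos: [0.5453, -0.0145, 0.1558]
eef_rot: [0.965, 0.045, -0.016, -0.257]
ft_force: [0.9, 0.3, -2.3]
width: 0.018
```

>>> carry_out --increments "0 0 0.5 0.015 -0.026 0.016 0.01; 0 0.5 0.5 0.03 -0.053 0.032 0.01; 0 0.5 1 0.0445 -0.079 0.0475 0.01; 0 0.5 1 0.059 -0.105 0.063 0.01; 0 1 1.5 0.074 -0.132 0.079 0.01"

```text
time: 5.3
ee_pos: [0.6042, 0.1464, 0.1518]
eef_rot: [0.966, 0.03, -0.011, -0.257]
ft_force: [0.6, -0.4, -2.1]
width: 0.0178
```

Run:
```python
from plan import *
import cv2
rep();print(binp(-.062,-.001,.085))
srows([(binp(-.062,-.001,.04),sR(94),4),(binp(-.062,-.001,.010),sR(94),6)])
for n in("wrist","top"):
    p,d=r.camera(n);cv2.imwrite(f"pics/{n}3.png",p)
```

```text
scoop [0.6003 0.2092 0.085 ] yaw,pitchup,roll [93.7 -0.1 -0. ] j [-0.54  0.47  0.66  1.65 -0.83  1.32  0.45] F [ 0.6 -0.4 -2.1] w 0.0178 t 5.3
[0.60032247 0.20822079 0.085     ]
0 -0 -0.1 0.0001 0.0058 0.0097 0.01; 0 -0.1 -0.1 0.0003 0.0117 0.0193 0.01; 0.1 -0.1 -0.2 0.0004 0.0175 0.029 0.01; 0.1 -0.2 -0.3 0.0006 0.0233 0.0386 0.01; 0.1 -0.2 -0.3 0.0006 0.0258 0.043 0.01
0 0 0 0 0.0025 0.0043 0.01; 0 0 0 0.0001 0.005 0.0087 0.01; 0 0 0 0.0001 0.0075 0.013 0.01; 0 0 0 0.0001 0.01 0.0173 0.01; 0 0 0 0.0002 0.0124 0.0217 0.01
```

View pics/wrist3.png

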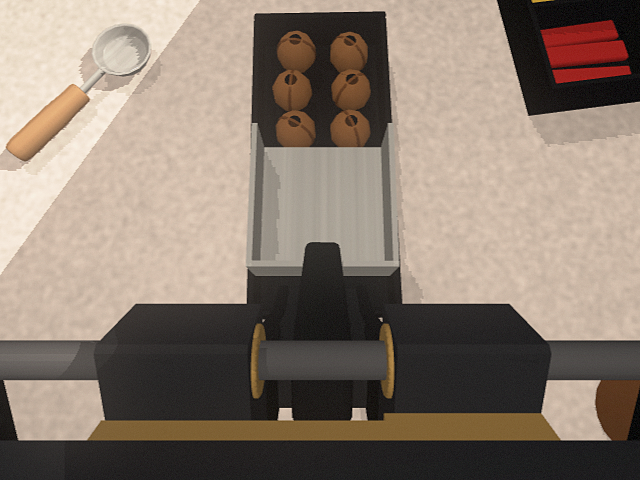

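View pics/top3.png

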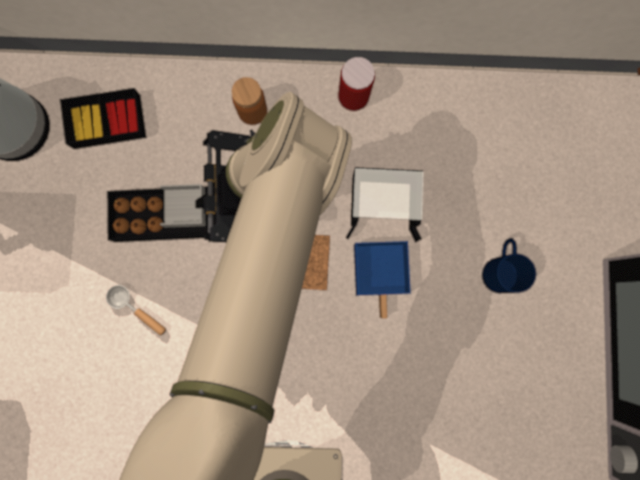

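>>> carry_out --increments "0 0 0 0 0.006 0.01 0.01; 0 0 0 0 0.012 0.019 0.01; 0 0 0 0 0.018 0.029 0.01; 0 0 0 0.0005 0.023 0.039 0.01; 0 0 0 0.0005 0.029 0.048 0.01"

```text
time: 6.02
ee_pos: [0.6039, 0.1491, 0.0948]
eef_rot: [0.966, 0.033, -0.012, -0.258]
ft_force: [-0.5, 0.1, -1.4]
width: 0.0177
```

Run:
```python
from plan import *
rep()
srows([(binp(-.062,-.001,.0055),sR(94),4),(binp(-.062,-.001,.0055),sR(94),1)])
```

```text
scoop [0.5996 0.212  0.0282] yaw,pitchup,roll [94.  0.  0.] j [-0.52  0.54  0.63  1.69 -0.88  1.25  0.52] F [-0.5  0.1 -1.4] w 0.0177 t 6.025
-0 0 0 0.0001 0.0036 0.0044 0.01; -0 0 0 0.0003 0.0073 0.0088 0.01; -0 0 0 0.0004 0.0109 0.0133 0.01; -0 0 0 0.0006 0.0146 0.0177 0.01; -0 0 0 0.0006 0.0146 0.0177 0.01
```

>>> carry_out --increments "0 0 0 0 0.003 0.005 0.01; 0 0 0 0 0.006 0.01 0.01; 0 0 0 0 0.009 0.015 0.01; 0 0 0 0 0.0115 0.0195 0.01; 0 0 0 0 0.0115 0.0195 0.01"

```text
time: 6.65
ee_pos: [0.6039, 0.15, 0.0723]
eef_rot: [0.965, 0.034, -0.012, -0.258]
ft_force: [0.8, 5.0, -3.1]
width: 0.0179
```

Run:
```python
from plan import *
rep()
srows([(binp(.01,-.0015,.0055),sR(94),5),(binp(.045,-.0015,.0055),sR(94),5)])
```

```text
scoop [0.5995 0.213  0.0057] yaw,pitchup,roll [94.1  0.1 -0. ] j [-0.51  0.57  0.62  1.7  -0.91  1.23  0.56] F [ 0.8  5.  -3.1] w 0.0179 t 6.65
-0 0 0 0.0002 -0.0117 0.0067 0.01; -0 0 0 0.0004 -0.0233 0.0135 0.01; -0.1 0 0 0.0006 -0.035 0.0202 0.01; -0.1 0 0.1 0.0008 -0.0466 0.027 0.01; -0.1 0 0.1 0.001 -0.0583 0.0337 0.01
0 -0 -0 0 -0.0061 0.0035 0.01; 0 -0 -0 0 -0.0121 0.007 0.01; 0 -0 -0 -0 -0.0182 0.0105 0.01; 0 -0 -0 -0 -0.0243 0.0139 0.01; 0 -0 -0 -0 -0.0304 0.0174 0.01
```

>>> carry_out --increments "0 0 0 0 -0.012 0.007 0.01; 0 0 0 0 -0.023 0.0135 0.01; 0 0 0 0.0005 -0.035 0.02 0.01; 0 0 0 0.001 -0.047 0.027 0.01; 0 0 0 0.001 -0.058 0.0335 0.01"

```text
time: 7.28
ee_pos: [0.5999, 0.218, 0.0722]
eef_rot: [0.965, 0.034, -0.012, -0.258]
ft_force: [-0.9, 0.4, -2.3]
width: 0.0178
```

Run:
```python
from plan import *
import cv2
rep()
srows([(binp(.042,-.0015,.0055),sR(94),5)])
for n in("wrist",):
    p,d=r.camera(n);cv2.imwrite(f"pics/{n}4.png",p)
```

```text
scoop [0.5955 0.281  0.0056] yaw,pitchup,roll [94.1  0.1 -0. ] j [-0.6   0.55  0.59  1.71 -0.92  1.17  0.46] F [-0.9  0.4 -2.3] w 0.0178 t 7.275
-0 0 0 0 -0.0054 0.0031 0.01; -0 0 0 0.0001 -0.0108 0.0062 0.01; -0.1 0 0.1 0.0001 -0.0162 0.0093 0.01; -0.1 0 0.1 0.0001 -0.0216 0.0125 0.01; -0.1 0 0.1 0.0002 -0.027 0.0156 0.01
```

View pics/wrist4.png

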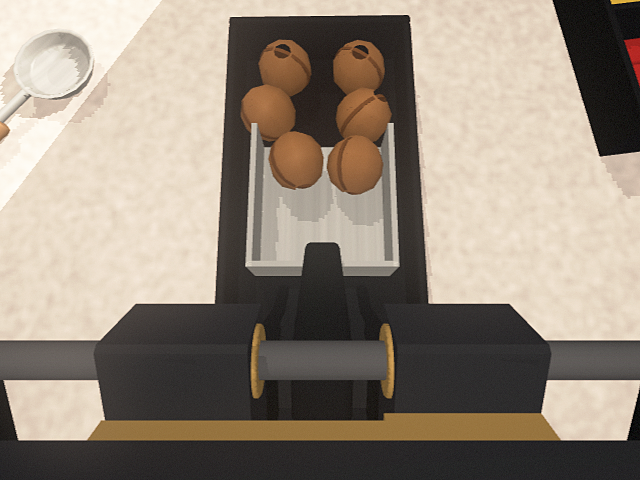

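>>> carry_out --increments "0 0 0 -0.003 -0.001 0.0005 0.01; 0 0 0 -0.004 -0.007 0.004 0.01; 0 0 0 -0.004 -0.014 0.008 0.01; 0 0 0 -0.004 -0.02 0.012 0.01; 0 0 0 -0.004 -0.027 0.0155 0.01"

```text
time: 7.95
ee_pos: [0.5934, 0.2505, 0.0721]
eef_rot: [0.965, 0.034, -0.012, -0.258]
ft_force: [-2.0, -17.4, 3.0]
width: 0.0176
```

Run:
```python
from plan import *
import cv2
rep()
srows([(binp(.046,.0015,.0055),sR(94),5)])
for n in("wrist",):
    p,d=r.camera(n);cv2.imwrite(f"pics/{n}5.png",p)
```

```text
scoop [0.5889 0.3135 0.0056] yaw,pitchup,roll [94.2  0.1 -0. ] j [-0.65  0.54  0.58  1.72 -0.92  1.14  0.42] F [ -2.  -17.4   3. ] w 0.0176 t 7.95
-0 0 0 0.0003 -0.0004 0.0002 0.01; -0 0 0.1 0.0005 -0.0008 0.0005 0.01; -0.1 0 0.1 0.0008 -0.0012 0.0007 0.01; -0.1 0.1 0.1 0.0011 -0.0016 0.0009 0.01; -0.1 0.1 0.2 0.0014 -0.002 0.0011 0.01
```

View pics/wrist5.png

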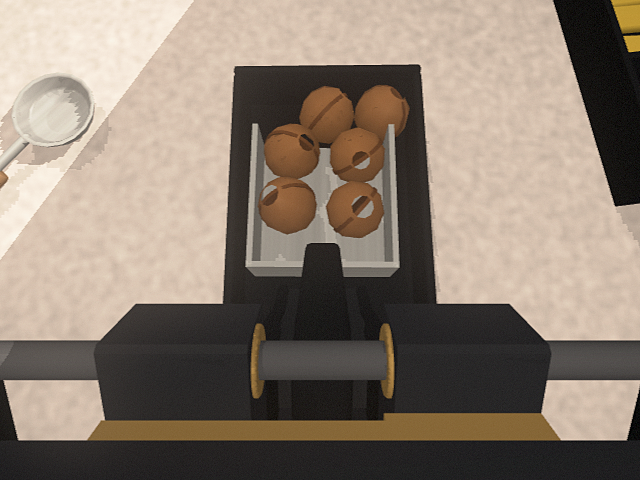

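Run:
```python
from plan import *
from h import *
m=r.camera_model("wrist");p,q=scoop_now()
for uv in[(292,152),(357,155),(288,205),(355,209),(327,115),(382,111)]:
    P=onplane(m,*uv,.024);print(uv,(q.inv().apply(P-p)*1000).round(0))
A=q
# tilt-up 18 deg: retreat 8mm, keep back bottom edge at floor
def pose(pit,back):
    c=np.array([-.04,0,0]); base=p+q.apply(c)-q.apply([back,0,0]);Rs=sR(94.2,pit);return base-Rs.apply(c)+[0,0,.0005],Rs
srows([(*pose(4,.001),1),(*pose(8,.003),1),(*pose(12,.006),1),(*pose(15,.009),1),(*pose(18,.012),1)])
```

```text
(292, 152) [30. 19. 19.]
(357, 155) [ 28. -19.  18.]
(288, 205) [-2. 21. 19.]
(355, 209) [ -4. -17.  19.]
(327, 115) [54. -1. 18.]
(382, 111) [ 56. -34.  18.]
4 -0.1 -0 0.0001 0.0054 -0.0017 0.01; 8 -0.1 -0.1 0.0001 0.0121 -0.0031 0.01; 12 -0.1 -0.1 0.0001 0.0196 -0.0047 0.01; 15 -0.1 -0.1 0.0001 0.0259 -0.006 0.01; 18 -0.1 -0.1 0.0001 0.0322 -0.0071 0.01
```

>>> carry_out --increments "4 0 0 0 0.005 -0.0025 0.01; 8 0 0 0 0.011 -0.0045 0.01; 12 0 0 0 0.018 -0.006 0.01; 15 0 0 0 0.025 -0.0065 0.01; 18 0 0 0 0.032 -0.007 0.01"

```text
time: 8.62
ee_pos: [0.5961, 0.219, 0.0622]
eef_rot: [0.913, 0.032, -0.017, -0.406]
ft_force: [0.2, 0.4, -2.7]
width: 0.0173
```

Run:
```python
from plan import *
import cv2
rep()
p,q=scoop_now()
srows([(p+[0,0,.09],sR(94.2,16),5)])
for n in("wrist",):
    p,d=r.camera(n);cv2.imwrite(f"pics/{n}6.png",p)
```

```text
scoop [0.5905 0.2995 0.0184] yaw,pitchup,roll [94.  18.1 -0. ] j [-0.37  0.65  0.47  1.73 -1.18  1.31  0.74] F [ 0.2  0.4 -2.7] w 0.0173 t 8.625
-0.4 -0 -0 -0 -0.014 -0.0122 0.01; -0.8 -0.1 -0 -0.0001 -0.0281 -0.0244 0.01; -1.3 -0.1 -0 -0.0001 -0.0421 -0.0366 0.01; -1.7 -0.1 -0.1 -0.0002 -0.0561 -0.0488 0.01; -2.1 -0.1 -0.1 -0.0002 -0.0702 -0.061 0.01
```

View pics/wrist6.png

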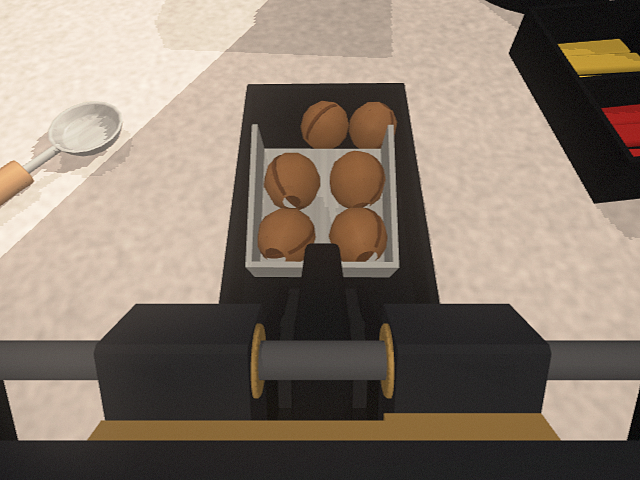

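>>> carry_out --increments "-0.5 0 0 0 -0.01 -0.009 0.01; -1 0 0 0 -0.026 -0.0225 0.01; -1.5 0 0 0 -0.043 -0.037 0.01; -2 0 0 0 -0.06 -0.052 0.01; -2 0 0 0 -0.07 -0.061 0.01"

```text
time: 9.3
ee_pos: [0.5969, 0.2194, 0.1564]
eef_rot: [0.92, 0.032, -0.016, -0.391]
ft_force: [0.8, -0.0, -3.2]
width: 0.018
```

```bash
cat >> plan.py <<'E'
TC=np.array([.4927,-.1875]);TY=3.9
def lipp(lx,ly,z,pitch,yaw=94.): # scoop pose with lip at tray-local (lx,ly), height z
    a=np.radians(TY);c=TC+lx*np.array([np.cos(a),np.sin(a)])+ly*np.array([-np.sin(a),np.cos(a)])
    Rs=sR(yaw,pitch);return np.r_[c,z]-Rs.apply([.04,0,0]),Rs
E
python3 - <<'E'
from plan import *
import cv2
rep()
p,q=scoop_now();P,Q=lipp(0,-.02,.14,14);print(P)
d=P-p;Rm=lambda f:Slerp([0,1],R.concatenate([q,Q]))(f)
f=[.01,.035,.075,.125,.18,.24,.305,.375,.445,.515,.585,.655,.72,.785,.845,.895,.935,.965,.985,1]
srows([(p+d*k,Rm(k),1) for k in f])
for n in("wrist",):
    p,d=r.camera(n);cv2.imwrite(f"pics/{n}7.png",p)
E
```

```text
scoop [0.5916 0.2984 0.1099] yaw,pitchup,roll [94.  16.2 -0.1] j [-0.43  0.51  0.53  1.69 -1.08  1.37  0.57] F [ 0.8 -0.  -3.2] w 0.018 t 9.3
[ 0.49676768 -0.24617097  0.13032312]
-0 -0 0 -0.0013 0.0035 -0.004 0.01; -0.1 -0 0 -0.0047 0.0124 -0.014 0.01; -0.2 -0 0 -0.01 0.0266 -0.03 0.01; -0.3 -0 0 -0.0166 0.0444 -0.0501 0.01; -0.4 -0 0 -0.024 0.0639 -0.0721 0.01
-0.1 -0 0 -0.008 0.0215 -0.0239 0.01; -0.3 -0 0 -0.0166 0.0447 -0.0498 0.01; -0.4 -0 0 -0.026 0.0697 -0.0776 0.01; -0.6 -0 0 -0.0353 0.0948 -0.1055 0.01; -0.7 -0 0 -0.0446 0.1198 -0.1334 0.01
-0.2 -0 0 -0.0093 0.0254 -0.0275 0.01; -0.3 -0 0 -0.0187 0.0508 -0.0551 0.01; -0.4 -0 0 -0.0273 0.0743 -0.0807 0.01; -0.6 -0 0 -0.036 0.0979 -0.1062 0.01; -0.7 -0 0 -0.044 0.1197 -0.1298 0.01
-0.1 -0 0 -0.0067 0.0184 -0.0194 0.01; -0.2 -0 0 -0.012 0.0331 -0.035 0.01; -0.3 -0 0 -0.016 0.0441 -0.0467 0.01; -0.3 -0 0 -0.0187 0.0515 -0.0544 0.01; -0.3 -0 0 -0.0207 0.057 -0.0603 0.01
```

View pics/wrist7.png

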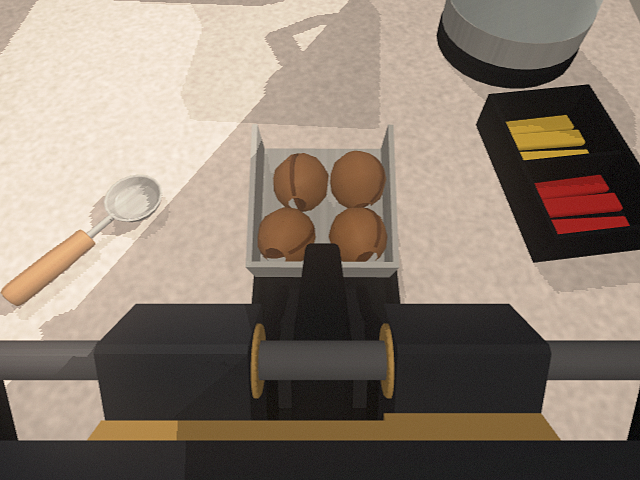

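>>> carry_out --increments "0 0 0 -0.001 0.0035 -0.004 0.01; 0 0 0 -0.005 0.012 -0.014 0.01; 0 0 0 -0.01 0.027 -0.03 0.01; 0 0 0 -0.017 0.044 -0.05 0.01; 0 0 0 -0.024 0.064 -0.072 0.01"

```text
time: 9.98
ee_pos: [0.5797, 0.1188, 0.1614]
eef_rot: [0.92, 0.031, -0.015, -0.391]
ft_force: [1.4, 0.5, -3.1]
width: 0.0174
```

>>> carry_out --increments "0 0 0 -0.008 0.0215 -0.024 0.01; 0 0 0 -0.017 0.045 -0.05 0.01; 0 0 0 -0.026 0.07 -0.078 0.01; -0.5 0 0 -0.035 0.095 -0.1055 0.01; -0.5 0 0 -0.045 0.12 -0.133 0.01"

```text
time: 10.6
ee_pos: [0.5463, -0.066, 0.1676]
eef_rot: [0.922, 0.03, -0.015, -0.387]
ft_force: [0.8, -0.9, -3.0]
width: 0.0176
```

>>> carry_out --increments "0 0 0 -0.009 0.025 -0.0275 0.01; 0 0 0 -0.019 0.051 -0.055 0.01; 0 0 0 -0.027 0.074 -0.081 0.01; -0.5 0 0 -0.036 0.098 -0.106 0.01; -0.5 0 0 -0.044 0.12 -0.13 0.01"

```text
time: 11.22
ee_pos: [0.5128, -0.2482, 0.1733]
eef_rot: [0.923, 0.029, -0.014, -0.382]
ft_force: [0.3, 0.3, -2.6]
width: 0.0176
```

Run:
```python
from plan import *
import cv2
rep()
p,q=scoop_now();P,Q=lipp(0,-.02,.13,12)
d=P-p;Rm=lambda f:Slerp([0,1],R.concatenate([q,Q]))(f)
f=[.3,.55,.75,.9,1]
srows([(p+d*k,Rm(k),1) for k in f])
for n in("wrist",):
    p,d=r.camera(n);cv2.imwrite(f"pics/{n}8.png",p)
```

```text
scoop [ 0.5081 -0.1701  0.1255] yaw,pitchup,roll [93.7 15.1 -0.1] j [ 0.25  0.76  0.7   1.35 -0.87  1.91  1.06] F [ 0.3  0.3 -2.6] w 0.0176 t 11.225
-0.9 -0.1 -0.1 -0.0047 0.0154 -0.0155 0.01; -1.7 -0.2 -0.1 -0.0086 0.0281 -0.0285 0.01; -2.4 -0.3 -0.1 -0.0117 0.0384 -0.0388 0.01; -2.8 -0.3 -0.2 -0.0141 0.0461 -0.0465 0.01; -3.1 -0.3 -0.2 -0.0156 0.0512 -0.0517 0.01
```

View pics/wrist8.png

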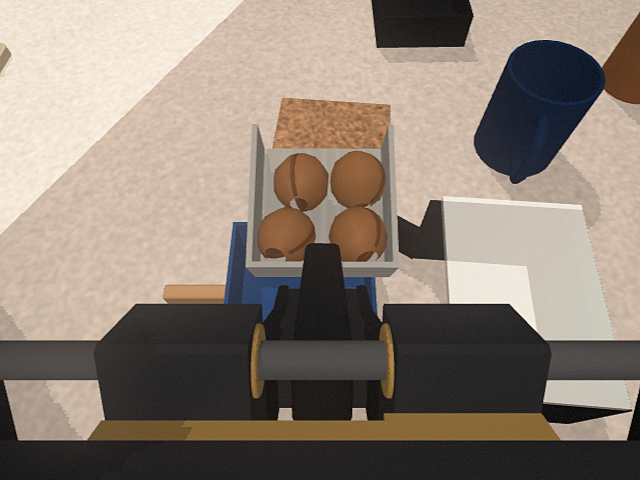

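Run:
```python
from plan import *
p,q=scoop_now();P,Q=lipp(0,-.02,.11,8)
d=P-p;Rm=lambda f:Slerp([0,1],R.concatenate([q,Q]))(f)
srows([(p+d*k,Rm(k),1) for k in [.3,.55,.75,.9,1]])
```

```text
-2.1 -0.1 -0.1 -0.0039 0.0163 -0.0115 0.01; -3.8 -0.2 -0.2 -0.0072 0.0299 -0.0211 0.01; -5.2 -0.3 -0.3 -0.0099 0.0407 -0.0286 0.01; -6.3 -0.4 -0.4 -0.0118 0.0488 -0.0343 0.01; -7 -0.4 -0.4 -0.0132 0.0543 -0.038 0.01
```

>>> carry_out --increments "-2 0 0 -0.004 0.016 -0.0115 0.01; -4 0 0 -0.007 0.03 -0.021 0.01; -5 0 0 -0.01 0.041 -0.029 0.01; -6 -0.5 -0.5 -0.012 0.049 -0.034 0.01; -7 -0.5 -0.5 -0.013 0.054 -0.038 0.01"

```text
time: 11.9
ee_pos: [0.502, -0.3183, 0.1616]
eef_rot: [0.945, 0.034, -0.015, -0.324]
ft_force: [0.7, 0.2, -2.2]
width: 0.0176
```

Run:
```python
from plan import *
import cv2
rep()
print(lipp(0,-.02,.11,8)[0])
srows([(*lipp(0,-.02,.09,5),2),(*lipp(0,-.02,.066,2),2),(*lipp(0,-.02,.066,2),1)])
print()
seg=[(*lipp(0,-.02,.064,-4),1),(*lipp(0,-.02,.061,-12),1),(*lipp(0,-.02,.058,-21),1),(*lipp(0,-.02,.055,-30),1),(*lipp(0,-.02,.053,-39),1),(*lipp(0,-.02,.053,-48),1),(*lipp(0,-.02,.053,-56),1),(*lipp(0,-.02,.053,-63),1),(*lipp(0,-.02,.053,-68),1),(*lipp(0,-.02,.053,-72),1)]
srows(seg)
for n in("wrist",):
    p,d=r.camera(n);cv2.imwrite(f"pics/{n}9.png",p)
```

```text
scoop [ 0.4969 -0.2468  0.1043] yaw,pitchup,roll [94.2  8.   0. ] j [ 0.3   0.79  0.74  1.27 -0.81  1.87  1.11] F [ 0.7  0.2 -2.2] w 0.0176 t 11.9
[ 0.49682341 -0.24696792  0.10443308]
-1.5 0.1 0.1 -0.0001 0.0033 0.0064 0.01; -3 0.1 0.1 -0.0002 0.0066 0.0128 0.01; -4.5 0.1 0.1 -0.0002 0.011 0.021 0.01; -6 0.1 0.1 -0.0001 0.0154 0.0293 0.01; -6 0.1 0.1 -0.0001 0.0154 0.0293 0.01

-12 0.1 0.2 -0.0001 0.0044 0.0268 0.01; -20 0.2 0.2 -0.0002 -0.0106 0.0259 0.01; -29 0.2 0.3 -0.0002 -0.028 0.0273 0.01; -38 0.2 0.4 -0.0002 -0.0453 0.0318 0.01; -47 0.2 0.4 -0.0001 -0.0626 0.0384 0.01
-9 0 0 -0.0001 -0.0178 -0.0074 0.01; -17 0.1 0.1 -0.0002 -0.0344 -0.0117 0.01; -24 0.1 0.1 -0.0002 -0.0492 -0.0134 0.01; -29 0.1 0.2 -0.0003 -0.0599 -0.0135 0.01; -33 0.1 0.2 -0.0003 -0.0685 -0.013 0.01
```

View pics/wrist9.png

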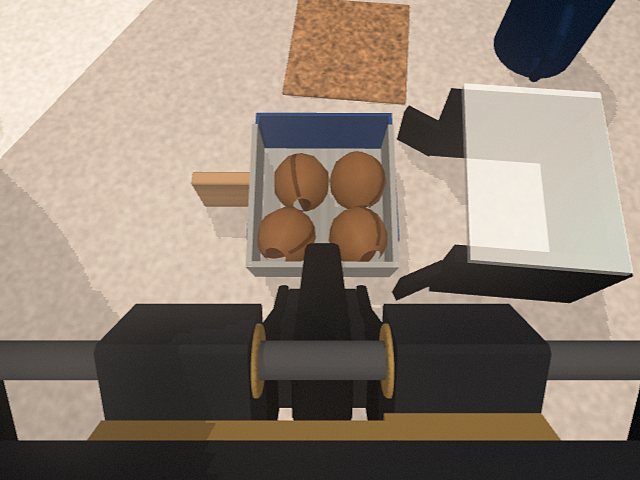

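>>> carry_out --increments "-1.5 0 0 0 0.003 0.006 0.01; -3 0 0 0 0.0065 0.013 0.01; -4.5 0 0 0 0.011 0.021 0.01; -6 0 0 0 0.0155 0.029 0.01; -6 0 0 0 0.0155 0.029 0.01"

```text
time: 12.58
ee_pos: [0.5016, -0.3119, 0.129]
eef_rot: [0.961, 0.035, -0.013, -0.273]
ft_force: [0.2, -0.2, -2.9]
width: 0.0179
```

Run:
```python
from plan import *
rep()
L=-.022
seg=[(*lipp(0,L,.064,-5),1),(*lipp(0,L,.060,-13),1),(*lipp(0,L,.057,-22),1),(*lipp(0,L,.055,-31),1),(*lipp(0,L,.053,-40),1)]
srows(seg)
```

```text
scoop [ 0.4969 -0.2469  0.0645] yaw,pitchup,roll [94.3  1.9  0. ] j [ 0.22  0.76  0.77  1.37 -0.77  1.72  1.13] F [ 0.2 -0.2 -2.9] w 0.0179 t 12.575
-6.9 0.2 0.3 -0.0004 -0.0105 -0.0057 0.01; -14.9 0.2 0.3 -0.0004 -0.0248 -0.0071 0.01; -23.9 0.2 0.4 -0.0004 -0.0423 -0.0072 0.01; -32.9 0.2 0.4 -0.0004 -0.0605 -0.0051 0.01; -41.9 0.2 0.5 -0.0003 -0.0784 -0 0.01
```

>>> carry_out --increments "-7 0 0 0 -0.0105 -0.0055 0.01; -15 0 0 0 -0.025 -0.007 0.01; -24 0 0 0 -0.042 -0.007 0.01; -33 0 0 0 -0.0605 -0.005 0.01; -42 0 0 0 -0.0785 0 0.01"

```text
time: 13.2
ee_pos: [0.496, -0.2517, 0.1691]
eef_rot: [0.998, 0.036, -0.005, 0.06]
ft_force: [-0.6, 0.4, -1.6]
width: 0.0175
```

Run:
```python
from plan import *
import cv2
rep()
L=-.022;print((scoop_now()[0]+scoop_now()[1].apply([.04,0,0])).round(3))
seg=[(*lipp(0,L,.053,-50),1),(*lipp(0,L,.053,-58),1),(*lipp(0,L,.055,-66),1),(*lipp(0,L,.055,-72),1),(*lipp(0,L,.055,-75),1)]
srows(seg)
for n in("wrist",):
    p,d=r.camera(n);cv2.imwrite(f"pics/{n}10.png",p)
```

```text
scoop [ 0.4945 -0.2411  0.078 ] yaw,pitchup,roll [ 94.6 -36.7   0.6] j [-0.63  0.32  1.13  1.81 -0.2   1.15  0.62] F [-0.6  0.4 -1.6] w 0.0175 t 13.2
[ 0.492 -0.209  0.054]
-13.3 0.5 0.4 0.001 -0.0262 -0.0089 0.01; -21.3 0.5 0.5 0.001 -0.0431 -0.0118 0.01; -29.3 0.5 0.6 0.001 -0.06 -0.0144 0.01; -35.3 0.5 0.7 0.001 -0.0728 -0.0133 0.01; -38.2 0.5 0.7 0.0011 -0.0791 -0.0122 0.01
```

View pics/wrist10.png

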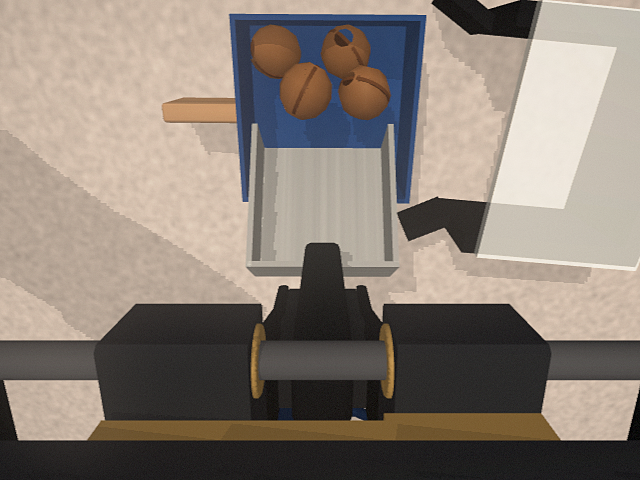

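Run:
```python
from plan import *
p,q=scoop_now()
M=np.array([.5134,-.0157,.003])
srows([(p+[0,0,.03],sR(94.6,-33),1),(p+[0,.01,.05],sR(95,-26),1),(p+[0,.04,.06],sR(95,-19),1),(p+[0,.08,.06],sR(95.5,-12),1),(p+[.005,.12,.05],sR(96,-6),1),(M+[-.005,-.05,.09],sR(96.7),2),(M+[0,0,.06],sR(96.7),3)])
```

```text
3.9 0.5 0.4 -0.0014 0.0098 -0.0281 0.01; 10.9 0.5 -0.1 -0.0007 0.0128 -0.0451 0.01; 17.9 0.5 -0.2 0.0017 -0.0057 -0.0535 0.01; 24.9 0.5 -0.8 0.0056 -0.0361 -0.0521 0.01; 30.9 0.3 -1.3 0.0147 -0.0693 -0.0408 0.01
3 -0.2 -0.3 0.0062 -0.0102 0.0265 0.01; 6 -0.3 -0.7 0.0124 -0.0205 0.0533 0.01; 6 -0.3 -0.7 0.0158 -0.0314 0.0691 0.01; 6 -0.3 -0.7 0.0193 -0.0424 0.0848 0.01; 6 -0.3 -0.7 0.0227 -0.0534 0.1006 0.01
```

>>> carry_out --increments "4 0.5 0.5 -0.001 0.01 -0.028 0.01; 11 0.5 0 -0.001 0.013 -0.045 0.01; 18 0.5 0 0.0015 -0.006 -0.0535 0.01; 25 0.5 -1 0.0055 -0.036 -0.052 0.01; 31 0.5 -1.5 0.0145 -0.069 -0.041 0.01"

```text
time: 13.88
ee_pos: [0.5079, -0.1702, 0.2014]
eef_rot: [0.976, 0.051, -0.011, -0.209]
ft_force: [-0.4, 1.0, -3.0]
width: 0.0178
```

Run:
```python
from plan import *
import cv2
rep()
M=np.array([.5134,-.0157,.003])
srows([(M+[-.005,-.05,.08],sR(96.7),2),(M+[0,0,.04],sR(96.7),3)])
for n in("top",):
    p,d=r.camera(n);cv2.imwrite(f"pics/{n}11.png",p)
```

```text
scoop [ 0.5025 -0.1143  0.1288] yaw,pitchup,roll [96.  -5.7 -0.3] j [-0.23  0.45  0.92  1.61 -0.64  1.59  0.9 ] F [-0.4  1.  -3. ] w 0.0178 t 13.875
2.9 -0.3 -0.2 0.0061 -0.008 0.0319 0.01; 5.7 -0.6 -0.4 0.0121 -0.016 0.0639 0.01; 5.7 -0.6 -0.4 0.0155 -0.0255 0.0828 0.01; 5.7 -0.6 -0.4 0.0189 -0.035 0.1017 0.01; 5.7 -0.6 -0.4 0.0224 -0.0446 0.1206 0.01
```

View pics/top11.png

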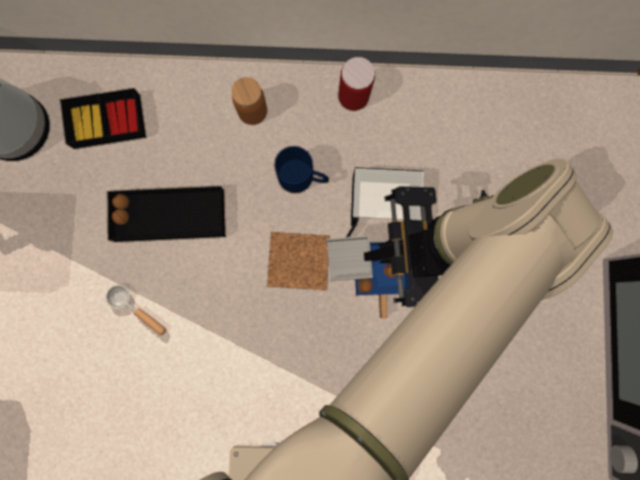

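>>> carry_out --increments "3 -0.5 0 0.006 -0.008 0.032 0.01; 5.5 -0.5 -0.5 0.012 -0.016 0.06 0.01; 5.5 -0.5 -0.5 0.0155 -0.026 0.08 0.01; 5.5 -0.5 -0.5 0.019 -0.035 0.1 0.01; 5.5 -0.5 -0.5 0.022 -0.045 0.118 0.01"

```text
time: 14.55
ee_pos: [0.5198, -0.073, 0.1095]
eef_rot: [0.964, 0.057, -0.019, -0.259]
ft_force: [-0.4, 0.3, -2.1]
width: 0.0175
```

Run:
```python
from plan import *
import cv2
rep()
M=np.array([.5134,-.0157,.003])
srows([(M+[0,0,.008],sR(96.7),3),(M+[0,0,.001],sR(96.7),2)])
p,d=r.camera("wrist");cv2.imwrite(f"pics/wrist12.png",p)
p,d=r.camera("side");cv2.imwrite(f"pics/side12.png",cv2.resize(p[200:330,260:440],None,fx=4,fy=4,interpolation=cv2.INTER_CUBIC))
```

```text
scoop [ 0.5122 -0.0102  0.043 ] yaw,pitchup,roll [96.9  0.2  0. ] j [-0.29  0.53  0.82  1.75 -0.79  1.47  0.92] F [-0.4  0.3 -2.1] w 0.0175 t 14.55
-0.1 0 0 0.0002 0.0069 0.0083 0.01; -0.1 0.1 0.1 0.0003 0.0137 0.0166 0.01; -0.2 0.1 0.1 0.0005 0.0206 0.0248 0.01; -0.2 0.1 0.1 0.0005 0.0223 0.0279 0.01; -0.2 0.1 0.1 0.0005 0.0241 0.0309 0.01
```

View pics/wrist12.png

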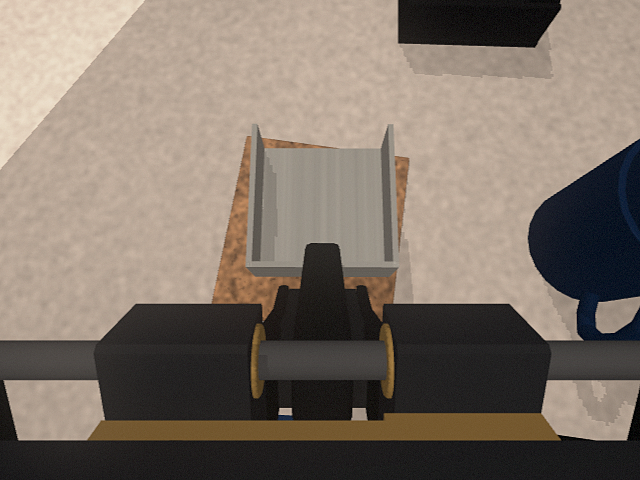

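View pics/side12.png

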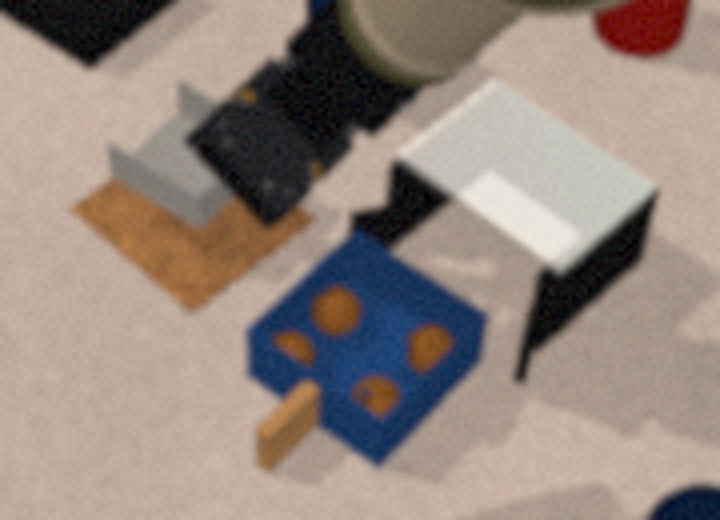

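>>> carry_out --increments "0 0 0 0 0.007 0.008 0.01; 0 0 0 0 0.014 0.0165 0.01; 0 0 0 0.0005 0.02 0.024 0.01; 0 0 0 0.0005 0.0225 0.028 0.01; 0 0 0 0.0005 0.0235 0.03 0.01"

```text
time: 15.28
ee_pos: [0.52, -0.0768, 0.0708]
eef_rot: [0.964, 0.058, -0.02, -0.26]
ft_force: [0.5, 0.8, -2.8]
width: 0.0177
```

Run:
```python
from plan import *
rep()
M=np.array([.5134,-.0157,.0025]);p,q=scoop_now();M[:2]=p[:2]
srows([(M,sR(96.9),5)])
```

```text
scoop [ 0.5121 -0.0138  0.0045] yaw,pitchup,roll [97.   0.3  0.2] j [-0.25  0.59  0.79  1.76 -0.83  1.42  0.97] F [ 0.5  0.8 -2.8] w 0.0177 t 15.275
-0.1 0 0 -0.0001 0.0001 0.0003 0.01; -0.1 0.1 0 -0.0001 0.0002 0.0006 0.01; -0.2 0.1 0 -0.0002 0.0003 0.001 0.01; -0.3 0.2 0 -0.0003 0.0004 0.0013 0.01; -0.3 0.2 0 -0.0003 0.0005 0.0016 0.01
```

>>> carry_out --increments "-0.3 0 0 0 0.0005 0.001 0.01; -0.3 0 0 0 0.001 0.002 0.01; -0.3 0 0 0 0.001 0.0025 0.01; -0.3 0 0 0 0.001 0.0025 0.01; -0.3 0 0 0 0.001 0.0025 0.03"

```text
time: 15.9
ee_pos: [0.5203, -0.0765, 0.0689]
eef_rot: [0.964, 0.058, -0.02, -0.257]
ft_force: [0.5, 0.4, -0.6]
width: 0.0218
```

Run:
```python
from plan import *
rep()
```

```text
scoop [ 0.5126 -0.0139  0.0023] yaw,pitchup,roll [97.   0.   0.1] j [-0.26  0.59  0.79  1.77 -0.83  1.42  0.97] F [ 0.5  0.4 -0.6] w 0.0218 t 15.9
```

Open and retreat along the handle.

>>> carry_out --increments "0 0 0 0 0 0 0.06; 0 0 0 0 0 0 0.07; 0 0 0 0 0 0 0.087; 0 0 0 0 0 -0.03 0.087; 0 0 0 0 0 -0.07 0.087"

```text
time: 16.52
ee_pos: [0.5246, -0.1108, 0.1298]
eef_rot: [0.964, 0.058, -0.02, -0.258]
ft_force: [0.9, -0.5, -0.3]
width: 0.0697
```

Run:
```python
from plan import *
import cv2
rep()
p,d=r.camera("wrist");cv2.imwrite(f"pics/wrist13.png",p)
```

```text
scoop [ 0.5167 -0.0481  0.0632] yaw,pitchup,roll [97.1  0.1  0.2] j [-0.22  0.55  0.83  1.67 -0.77  1.54  0.94] F [ 0.9 -0.5 -0.3] w 0.0697 t 16.525
```

View pics/wrist13.png

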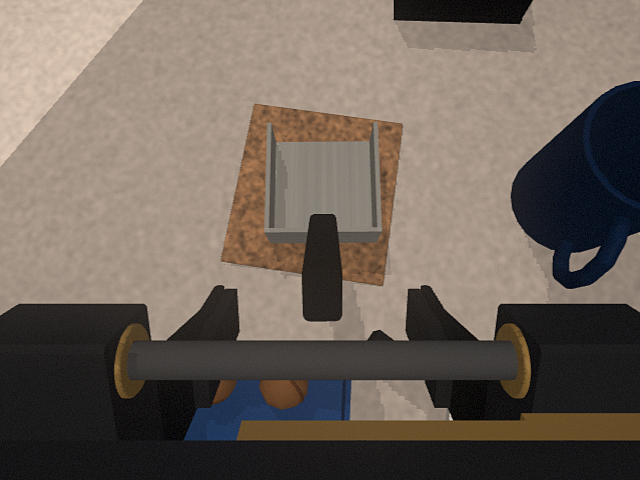

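Run:
```python
from plan import *
V=grip_R(7,0)
g=np.array([.5215,-.0864,.068])
rows([(g+[0,-.005,.075],V,4),(g+[0,0,.05],V,1),(g+[0,0,0],V,4),(g,V,1)],.087)
```

```text
-7.4 0 -0 -0.0005 -0.0063 0.0011 0.087; -14.9 0.1 -0.1 -0.001 -0.0125 0.0022 0.087; -22.3 0.1 -0.1 -0.0015 -0.0188 0.0033 0.087; -29.7 0.2 -0.2 -0.0019 -0.025 0.0045 0.087; -29.7 0.2 -0.2 -0.0012 -0.0169 0.0286 0.087
0 0 0 0 0 0.0125 0.087; 0 0 0 0 0 0.025 0.087; 0 0 0 0 0 0.0375 0.087; 0 0 0 0 0 0.05 0.087; 0 0 0 0 0 0.05 0.087
```

>>> carry_out --increments "-7.5 0 0 -0.0005 -0.006 0.001 0.087; -15 0 0 -0.001 -0.0125 0.002 0.087; -22 0 0 -0.0015 -0.019 0.003 0.087; -29.7 0 0 -0.002 -0.025 0.0045 0.087; -29.7 0 0 -0.001 -0.017 0.0285 0.087"

```text
time: 17.2
ee_pos: [0.5236, -0.081, 0.119]
eef_rot: [0.998, 0.065, -0.0, 0.0]
ft_force: [-1.1, 0.3, -0.7]
width: 0.0867
```

Run:
```python
from plan import *
V=grip_R(7,0)
g=np.array([.5215,-.0864,.068])
print(now()[0],np.round(r.read_state()["joint_positions"],2))
rows([(g+[0,0,0],V,4),(g,V,1)],.087)
import cv2
p,d=r.camera("wrist");cv2.imwrite(f"pics/wrist14.png",p)
```

```text
[ 0.52363042 -0.08102971  0.11904274] [-0.81  0.33  1.04  1.88 -0.32  1.11  0.48]
0 0 0.1 -0.0007 0.0013 0.0128 0.087; 0 0 0.2 -0.0014 0.0025 0.0255 0.087; 0 0 0.3 -0.0021 0.0038 0.0383 0.087; 0 0 0.4 -0.0028 0.005 0.051 0.087; 0 0 0.4 -0.0028 0.005 0.051 0.087
```

View pics/wrist14.png

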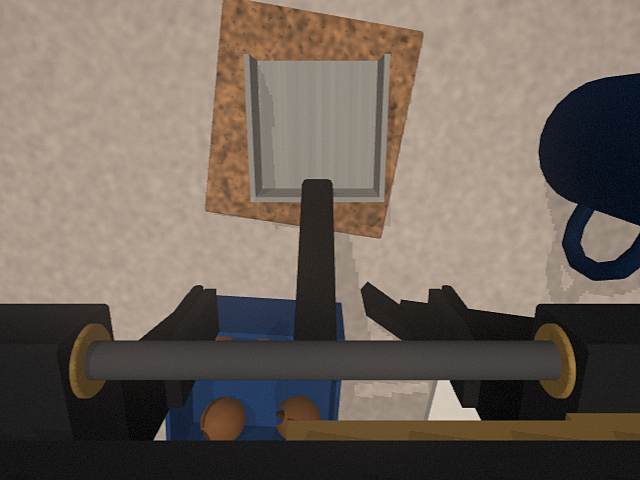

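>>> carry_out --increments "0 0 0 -0.001 0.001 0.013 0.087; 0 0 0 -0.0015 0.0025 0.026 0.087; 0 0 0 -0.002 0.004 0.038 0.06; 0 0 0 -0.003 0.005 0.05 0.04; 0 0 0 -0.003 0.005 0.05 0.01" --squeeze 50

```text
time: 17.88
ee_pos: [0.5178, -0.0876, 0.0645]
eef_rot: [0.998, 0.063, -0.004, -0.0]
ft_force: [0.1, 0.2, -0.8]
width: 0.0644
```

>>> carry_out --increments "0 0 0 0 0 0 0.01; 0 0 0 0 0 0 0.01; 0 0 0 0 0 0 0.01; 0 0 0 0 0 0 0.01; 0 0 0 0 0 0 0.01"

```text
time: 18.5
ee_pos: [0.5185, -0.0876, 0.0649]
eef_rot: [0.998, 0.063, -0.003, -0.0]
ft_force: [1.5, 0.7, 0.1]
width: 0.0178
```

```bash
python3 - <<'E'
from plan import *
p,q=now();print(p,q.as_matrix().round(3),np.round(r.read_state()["joint_positions"],2),r.read_state()["width"])
Rs=sR(97);S=np.array([.5126,-.0139,.003])
json.dump({"q":(q.inv()*Rs).as_quat().tolist(),"p":q.inv().apply(S-p).tolist()},open("sc.json","w"))
E
python3 - <<'E'
from plan import *
S=np.array([.506,-.013,.003])
srows([([.512,-.013,.03],sR(97),2),([.508,-.013,.035],sR(72),3),(S+[0,0,.032],sR(28),5)])
E
```

```text
[ 0.51851097 -0.08762485  0.0648613 ] [[ 0.992  0.126 -0.006]
 [ 0.126 -0.992  0.   ]
 [-0.006 -0.001 -1.   ]] [-0.74  0.41  0.98  1.93 -0.4   1.01  0.54] 0.01777900467039612
0 -0 0 -0.0003 -0.0005 -0.0135 0.01; 0 -0 0 -0.0006 -0.001 -0.027 0.01; 0 0 8.3 -0.0126 -0.0024 -0.0286 0.01; 0.1 0 16.7 -0.0243 -0.0054 -0.0302 0.01; 0.1 0 25 -0.0355 -0.0099 -0.0318 0.01
0 0 8.8 -0.0116 -0.0013 0.0001 0.01; 0.1 0 17.6 -0.0229 -0.0042 0.0001 0.01; 0.1 0 26.4 -0.0336 -0.0089 0.0002 0.01; 0.2 0 35.2 -0.0435 -0.015 0.0003 0.01; 0.2 0 44 -0.0523 -0.0225 0.0003 0.01
```

>>> carry_out --increments "0 0 0 0 0 -0.0135 0.01; 0 0 0 0 -0.001 -0.027 0.01; 0 0 8 -0.0125 -0.0025 -0.0285 0.01; 0 0 16.5 -0.0245 -0.0055 -0.03 0.01; 0 0 25 -0.0355 -0.01 -0.032 0.01"

```text
time: 19.12
ee_pos: [0.4818, -0.0822, 0.0978]
eef_rot: [0.988, -0.157, -0.003, -0.0]
ft_force: [-0.2, 0.2, -1.9]
width: 0.0176
```

Run:
```python
from plan import *
rep()
S=np.array([.506,-.013,.003])
srows([(S+[0,0,.03],sR(28),5)])
import cv2
p,d=r.camera("wrist");cv2.imwrite(f"pics/wrist15.png",p)
```

```text
scoop [ 0.5079 -0.0131  0.0358] yaw,pitchup,roll [71.7 -0.1  0. ] j [-0.96  0.3   1.19  2.   -0.32  1.06  0.06] F [-0.2  0.2 -1.9] w 0.0176 t 19.125
0.1 0 8.7 -0.0116 -0.0013 0.0006 0.01; 0.1 0 17.5 -0.0228 -0.0042 0.0013 0.01; 0.2 0 26.2 -0.0334 -0.0088 0.0019 0.01; 0.3 0 35 -0.0432 -0.0148 0.0026 0.01; 0.3 0 43.7 -0.052 -0.0222 0.0032 0.01
```

View pics/wrist15.png

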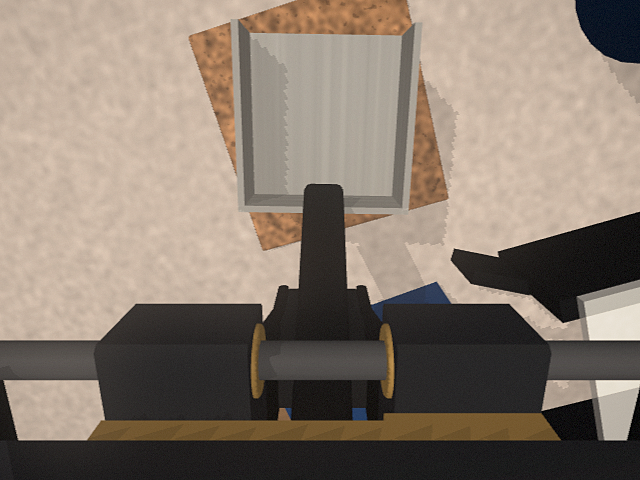

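>>> carry_out --increments "0 0 6 -0.008 -0.001 0 0.01; 0 0 13 -0.017 -0.0025 0.001 0.01; 0 0 20 -0.026 -0.005 0.001 0.01; 0 0 27 -0.034 -0.009 0.002 0.01; 0 0 32 -0.04 -0.0125 0.002 0.01"

```text
time: 19.8
ee_pos: [0.4466, -0.0571, 0.0962]
eef_rot: [0.904, -0.427, -0.004, 0.0]
ft_force: [1.1, 0.3, -1.9]
width: 0.0176
```

Run:
```python
from plan import *
rep()
S=np.array([.506,-.013,.003])
srows([(S+[0,0,.015],sR(34),5)])
srows([(S+[0,0,.015],sR(28),5)])
```

```text
scoop [ 0.5056 -0.013   0.034 ] yaw,pitchup,roll [39.2 -0.3  0. ] j [-1.19  0.14  1.32  2.09 -0.16  1.02 -0.67] F [ 1.1  0.3 -1.9] w 0.0176 t 19.8
0.1 0 1 -0.0013 -0.0001 0.0033 0.01; 0.1 0 2.1 -0.0026 -0.0002 0.0066 0.01; 0.2 0 3.1 -0.0038 -0.0003 0.0098 0.01; 0.2 0 4.2 -0.0051 -0.0005 0.0131 0.01; 0.3 0 5.2 -0.0064 -0.0007 0.0164 0.01
0.1 0 2.2 -0.0028 -0.0002 0.0033 0.01; 0.1 0 4.5 -0.0056 -0.0005 0.0066 0.01; 0.2 0 6.7 -0.0084 -0.0009 0.0099 0.01; 0.3 0 9 -0.0112 -0.0015 0.0132 0.01; 0.3 0 11.2 -0.014 -0.0021 0.0165 0.01
```

>>> carry_out --increments "0 0 0 0 0 0.005 0.01; 0 0 0 0 0 0.01 0.01; 0.2 0 0 0 0 0.015 0.01; 0.2 0 0 0 0 0.02 0.01; 0.2 0 0 0 0 0.022 0.01"

```text
time: 20.42
ee_pos: [0.4463, -0.0574, 0.0738]
eef_rot: [0.904, -0.427, -0.003, -0.001]
ft_force: [0.3, -0.7, -1.5]
width: 0.0174
```

Run:
```python
from plan import *
rep()
import cv2
from h import *
p,d=r.camera("wrist");cv2.imwrite(f"pics/wrist16.png",p)
p,d=r.camera("top");cv2.imwrite(f"pics/top16.png",cv2.resize(p[200:320,230:430],None,fx=4,fy=4,interpolation=cv2.INTER_CUBIC))
```

```text
scoop [ 0.5054 -0.0132  0.0118] yaw,pitchup,roll [39.2 -0.1  0. ] j [-1.11  0.21  1.25  2.12 -0.25  0.98 -0.61] F [ 0.3 -0.7 -1.5] w 0.0174 t 20.425
```

View pics/wrist16.png

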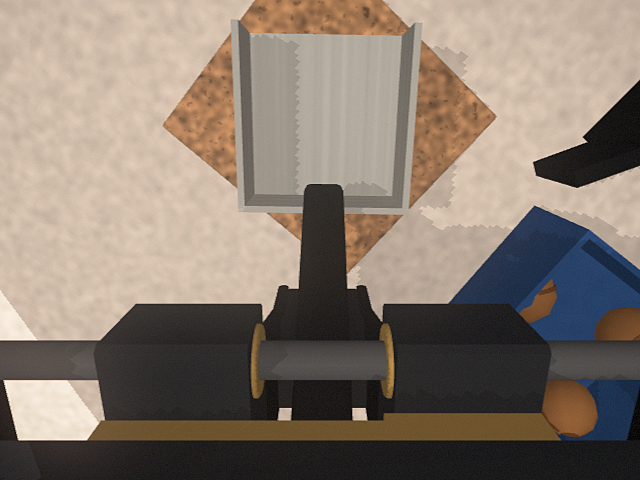

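View pics/top16.png

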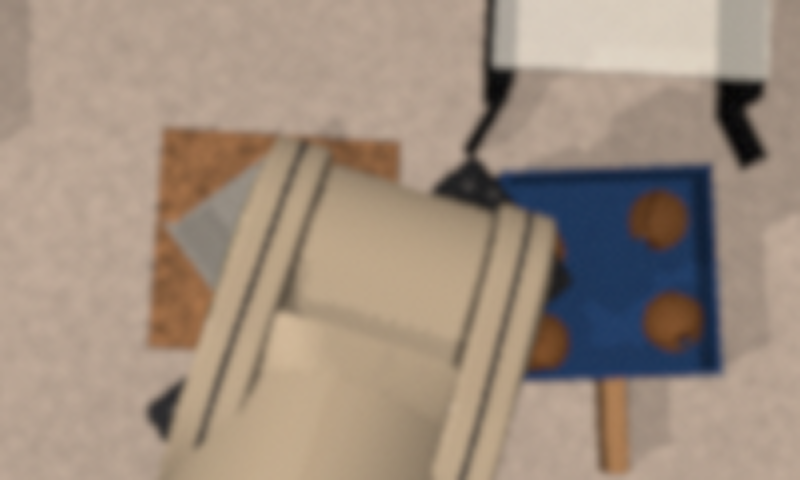

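Run:
```python
from plan import *
from h import *
mt=r.camera_model("top")
# corners from t_r.png (scale 3.2, offset 255,140)
c=[onplane(mt,255+x/3.2,140+y/3.2,.003)[:2] for x,y in[(52,295),(241,304),(230,480),(38,469)]]
print(np.round(c,4),np.mean(c,0))
c2=[onplane(mt,230+x/4,200+y/4,.003)[:2] for x,y in[(163,130),(400,142),(148,347)]];print(np.round(c2,4))
p,q=scoop_now()
for l in[(.04,.039),(.04,-.039),(-.04,-.039),(-.04,.039)]:
    P=(p+q.apply([*l,0]))[:2];print(P.round(4),"inside dist mm",cv2.pointPolygonTest((np.array(c)*1000).astype(np.float32),(float(P[0]*1000),float(P[1]*1000)),True))
```

```text
[[ 0.5663  0.0484]
 [ 0.5643 -0.0799]
 [ 0.4449 -0.0758]
 [ 0.4484  0.0531]] [ 0.50598173 -0.0135448 ]
[[ 0.5656  0.0495]
 [ 0.5631 -0.0793]
 [ 0.448   0.0529]]
[0.5118 0.0424] inside dist mm 8.164528814910298
[ 0.5611 -0.018 ] inside dist mm 4.17693640032132
[ 0.4991 -0.0686] inside dist mm 9.09538842072985
[ 0.4498 -0.0082] inside dist mm 3.0427734469163443
```

>>> carry_out --increments "0 0 0 0 0 0.004 0.01; 0 0 0 0 0 0.008 0.01; 0 0 0 0 0 0.0095 0.01; 0 0 0 0 0 0.0095 0.01; 0 0 0 0 0 0.0095 0.01"

```text
time: 21.15
ee_pos: [0.4463, -0.0575, 0.0648]
eef_rot: [0.904, -0.427, -0.003, -0.001]
ft_force: [-5.3, 0.8, 10.1]
width: 0.0176
```

Run:
```python
from plan import *
rep()
```

```text
scoop [ 0.5054 -0.0132  0.0028] yaw,pitchup,roll [39.2 -0.1  0.1] j [-1.08  0.24  1.22  2.12 -0.28  0.96 -0.58] F [-5.3  0.8 10.1] w 0.0176 t 21.15
```

>>> carry_out --increments "0 0 0 0 0 -0.0005 0.01; 0 0 0 0 0 -0.0005 0.03; 0 0 0 0 0 -0.0005 0.05; 0 0 0 0 0 -0.0005 0.07; 0 0 0 0 0 -0.0005 0.075"

```text
time: 21.78
ee_pos: [0.4463, -0.0574, 0.0653]
eef_rot: [0.904, -0.427, -0.003, -0.001]
ft_force: [0.5, -0.1, -0.2]
width: 0.0499
```

>>> carry_out --increments "0 0 0 0 0 -0.01 0.075; 0 0 0 0 0 -0.03 0.075; 0 0 0 0 0 -0.055 0.075; 0 0 0 0 0 -0.08 0.075; 0 0 0 0 0 -0.1 0.075"

```text
time: 22.4
ee_pos: [0.4472, -0.0581, 0.1667]
eef_rot: [0.904, -0.427, -0.003, -0.002]
ft_force: [0.8, -0.2, -1.7]
width: 0.0749
```

Run:
```python
from plan import *
import cv2
print(now()[0],np.round(r.read_state()["joint_positions"],2))
p,d=r.camera("wrist");cv2.imwrite(f"pics/wrist17.png",p)
Rt=grip_R(-86.1,0)
# fin grip
a=np.radians(3.9);F=TC-.088*np.array([np.cos(a),np.sin(a)]);print(F)
rows([(np.r_[F,.12],Rt,5)],.06)
```

```text
[ 0.4472158  -0.05807825  0.16670325] [-1.23 -0.19  1.2   2.01  0.18  1.2  -0.99]
[ 0.40490378 -0.19348535]
-0 0.1 7.1 0.0155 0.0239 0.0096 0.06; -0 0.2 14.2 0.0309 0.0478 0.0191 0.06; -0.1 0.2 21.3 0.0464 0.0717 0.0287 0.06; -0.1 0.3 28.4 0.0619 0.0956 0.0382 0.06; -0.1 0.4 35.5 0.0774 0.1196 0.0478 0.06
```

View pics/wrist17.png

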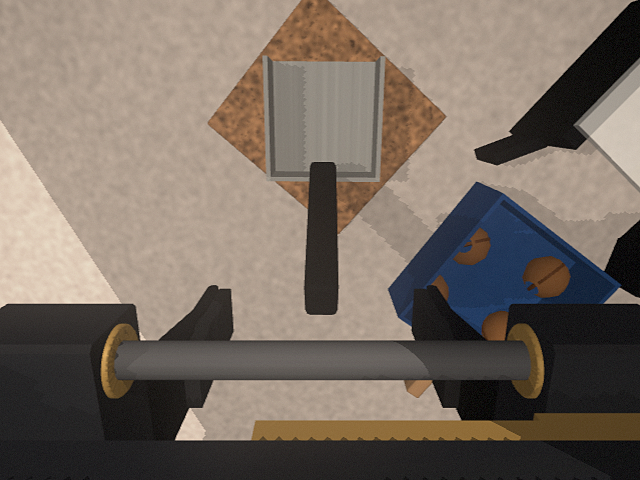

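>>> carry_out --increments "0 0 7 0.0155 0.024 0.005 0.06; 0 0 14 0.031 0.048 0.01 0.06; 0 0 21 0.046 0.072 0.02 0.06; 0 0 28.5 0.062 0.0955 0.03 0.06; 0 0 35.5 0.077 0.1195 0.04 0.06"

```text
time: 23.08
ee_pos: [0.4045, -0.1942, 0.1276]
eef_rot: [0.729, -0.685, -0.003, -0.003]
ft_force: [0.1, 0.4, -0.7]
width: 0.06
```

Run:
```python
from plan import *
import cv2
print(now()[0],np.round(r.read_state()["joint_positions"],2))
p,d=r.camera("wrist");cv2.imwrite(f"pics/wrist18.png",p)
Rt=grip_R(-86.1,0)
a=np.radians(3.9);F=TC-.089*np.array([np.cos(a),np.sin(a)])
rows([(np.r_[F,.05],Rt,5),(np.r_[F,.010],Rt,5)],.06)
from h import *
m=r.camera_model("wrist")
for z in(.043,): print(proj(m,np.r_[F,z]),proj(m,[*(TC-.109*np.array([np.cos(a),np.sin(a)])),z]))
```

```text
[ 0.40448734 -0.19415512  0.12764754] [-0.97 -0.08  1.32  2.07  0.08  1.1  -1.2 ]
0 0.1 -0.2 -0.0006 -0.0003 0.0153 0.06; 0 0.2 -0.3 -0.0012 -0.0006 0.0307 0.06; 0 0.2 -0.5 -0.0018 -0.0008 0.046 0.06; 0 0.3 -0.6 -0.0024 -0.0011 0.0614 0.06; 0.1 0.4 -0.8 -0.0029 -0.0014 0.0767 0.06
0 0 -0 0 -0 0.008 0.06; 0 0 -0 0 -0 0.016 0.06; 0 0 -0 0 -0 0.024 0.06; 0 0 -0 0 -0 0.032 0.06; 0 0 -0 0 -0 0.04 0.06
[316.39987565 244.13157895] [316.9636979  275.11929306]
```

View pics/wrist18.png

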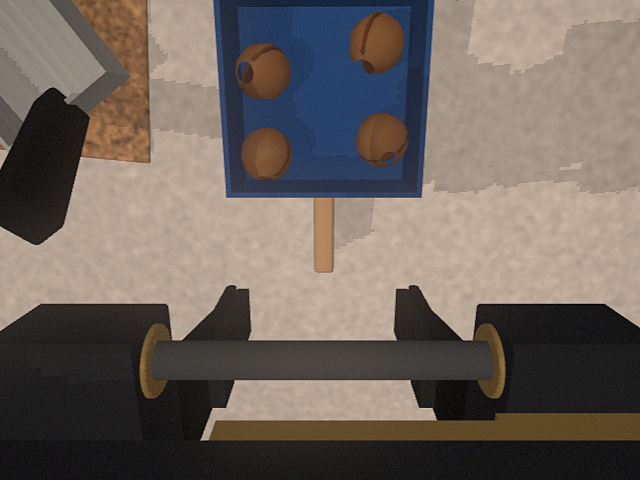

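>>> carry_out --increments "0 0 0 0 -0.0005 0.02 0.06; 0 0 0 0 -0.001 0.04 0.06; 0 0 0 0 -0.001 0.06 0.06; 0 0 0 0 -0.001 0.08 0.06; 0 0 0 0 -0.001 0.09 0.06"

```text
time: 23.75
ee_pos: [0.4032, -0.1966, 0.0361]
eef_rot: [0.726, -0.688, -0.003, -0.001]
ft_force: [-1.1, -0.1, 0.2]
width: 0.06
```

Run:
```python
from plan import *
import cv2
print(now()[0],np.round(r.read_state()["joint_positions"],2),now()[1].as_matrix().round(3))
p,d=r.camera("wrist");cv2.imwrite(f"pics/wrist19.png",p)
Rt=grip_R(-86.1,0)
a=np.radians(3.9);F=TC-.089*np.array([np.cos(a),np.sin(a)])
F=np.r_[F,.0085];print(F)
rows([(F,Rt,5)],.06)
```

```text
[ 0.40318756 -0.19658205  0.0361008 ] [-0.67  0.3   1.15  2.15 -0.36  0.91 -0.83] [[ 0.054 -0.999 -0.003]
 [-0.999 -0.054  0.006]
 [-0.006  0.002 -1.   ]]
[ 0.4039061  -0.19355336  0.0085    ]
0 0.1 -0.2 -0.0005 -0.0002 0.0054 0.06; 0.1 0.1 -0.3 -0.001 -0.0005 0.0108 0.06; 0.1 0.2 -0.5 -0.0015 -0.0007 0.0163 0.06; 0.1 0.3 -0.6 -0.002 -0.0009 0.0217 0.06; 0.2 0.4 -0.8 -0.0025 -0.0012 0.0271 0.06
```

View pics/wrist19.png

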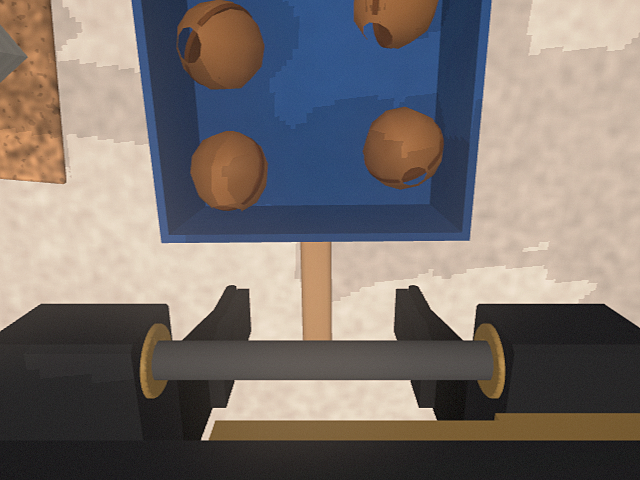

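>>> carry_out --increments "0 0 -0.5 -0.001 -0.0005 0.007 0.06; 0 0 -0.8 -0.002 -0.001 0.014 0.06; 0 0 -0.8 -0.0022 -0.001 0.021 0.06; 0 0 -0.8 -0.0022 -0.001 0.026 0.06; 0 0 -0.8 -0.0022 -0.001 0.0265 0.035"

```text
time: 24.42
ee_pos: [0.4036, -0.194, 0.0088]
eef_rot: [0.731, -0.683, -0.003, -0.001]
ft_force: [-0.7, -0.4, 0.1]
width: 0.0554
```

>>> carry_out --increments "0 0 0 0 0 0 0.02; 0 0 0 0 0 0 0.015; 0 0 0 0 0 0 0.005; 0 0 0 0 0 0 0.005; 0 0 0 0 0 0 0.005" --squeeze 30

```text
time: 25.05
ee_pos: [0.4036, -0.1941, 0.0089]
eef_rot: [0.731, -0.683, -0.003, -0.001]
ft_force: [0.5, -1.2, 0.7]
width: 0.0117
```

Run:
```python
from plan import *
s=r.read_state()
print(now()[0],np.round(s["joint_positions"],2),now()[1].as_matrix().round(3),s["width"],np.round(s["ft_force"],1))
H=np.array([.6275,-.195]);hy=np.radians(-.6)
# grip offset to tray centre ~ .089
G=np.r_[H-.089*np.array([np.cos(hy),np.sin(hy)]),.0085];print(G)
p,q=now()
for f in(.5,1.): 
    rows([((p+(G-p)*f),R.from_euler('z',-4.5*f,degrees=True)*q,5)],.005)
```

```text
[ 0.40355446 -0.19411493  0.00888091] [-0.6   0.36  1.07  2.16 -0.43  0.85 -0.76] [[ 0.068 -0.998 -0.003]
 [-0.998 -0.068  0.006]
 [-0.006  0.003 -1.   ]] 0.011652066606996813 [ 0.5 -1.2  0.7]
[ 0.53850488 -0.19406801  0.0085    ]
0 -0 0.4 0.0009 -0.0135 -0 0.005; 0 -0 0.9 0.0018 -0.0269 -0 0.005; 0 -0 1.3 0.0027 -0.0404 -0 0.005; 0 -0 1.8 0.0036 -0.0539 -0 0.005; 0 -0 2.2 0.0046 -0.0673 -0 0.005
0 -0 0.9 0.0018 -0.0269 -0 0.005; 0 -0 1.8 0.0036 -0.0539 -0 0.005; 0 -0 2.7 0.0055 -0.0808 -0.0001 0.005; 0 -0 3.6 0.0073 -0.1077 -0.0001 0.005; 0 -0 4.5 0.0091 -0.1346 -0.0001 0.005
```

>>> carry_out --increments "0 0 2 0 0 0 0.005; 0 0 4.5 0.0005 -0.006 0 0.005; 0 0 4.5 0.0015 -0.019 0 0.005; 0 0 4.5 0.0025 -0.035 0 0.005; 0 0 4.5 0.0035 -0.051 0 0.005"

```text
time: 25.68
ee_pos: [0.4457, -0.1937, 0.0064]
eef_rot: [-0.702, 0.712, 0.011, -0.003]
ft_force: [-39.3, 4.6, 18.1]
width: 0.0122
```

Run:
```python
from plan import *
import cv2
s=r.read_state()
print(now()[0],np.round(s["joint_positions"],2),s["width"],np.round(s["ft_force"],1))
p,d=r.camera("wrist");cv2.imwrite(f"pics/wrist20.png",p)
p,q=now();G=np.array([.5385,-.194,.0085])
rows([(G,grip_R(-90.6,0),5)],.005)
```

```text
[ 0.44574185 -0.19373032  0.0064492 ] [-0.54  0.48  1.01  2.05 -0.52  0.91 -0.82] 0.012228094129492703 [-39.3   4.6  18.1]
0.2 0.1 -0 -0.0001 -0.0181 -0.0008 0.005; 0.4 0.2 -0.1 -0.0002 -0.0362 -0.0015 0.005; 0.6 0.4 -0.1 -0.0003 -0.0543 -0.0023 0.005; 0.9 0.5 -0.2 -0.0004 -0.0724 -0.003 0.005; 1.1 0.6 -0.2 -0.0005 -0.0905 -0.0038 0.005
```

View pics/wrist20.png

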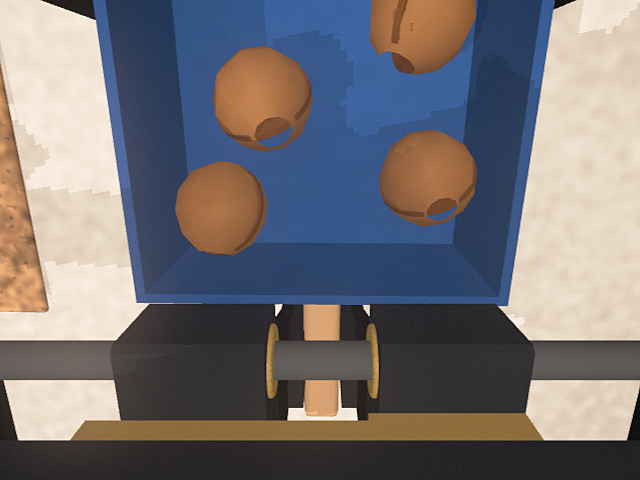

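Run:
```python
from plan import *
import cv2
p,d=r.camera("top");cv2.imwrite(f"pics/top21.png",cv2.resize(p[150:330,330:530],None,fx=3.3,fy=3.3,interpolation=cv2.INTER_CUBIC));np.save("pics/top21.npy",d)
p,d=r.camera("side");cv2.imwrite(f"pics/side21.png",cv2.resize(p[200:330,290:470],None,fx=4,fy=4,interpolation=cv2.INTER_CUBIC))
s=r.read_state();print(np.round(s["ft_force"],1),np.round(s["torque"],1),s["ee_pos"])
```

```text
[-18.6   4.4   3.3] [ 0.7  4.4 -0. ] [ 0.44851544 -0.19302772  0.00639453]
```

View pics/top21.png

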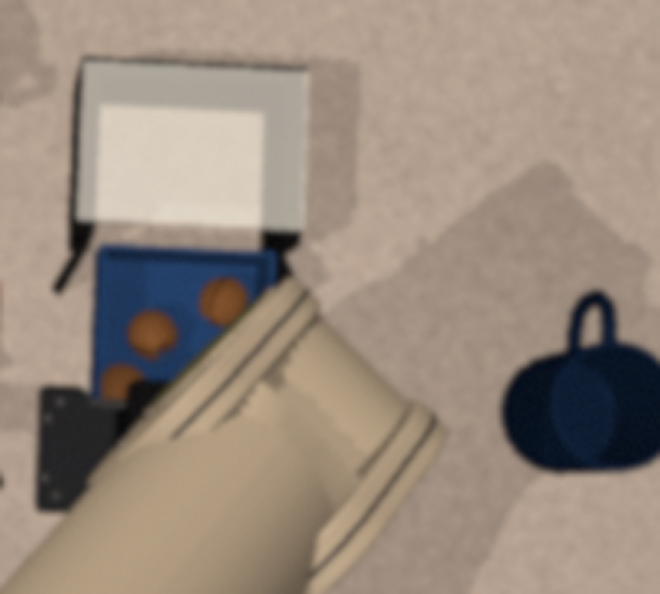

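View pics/side21.png

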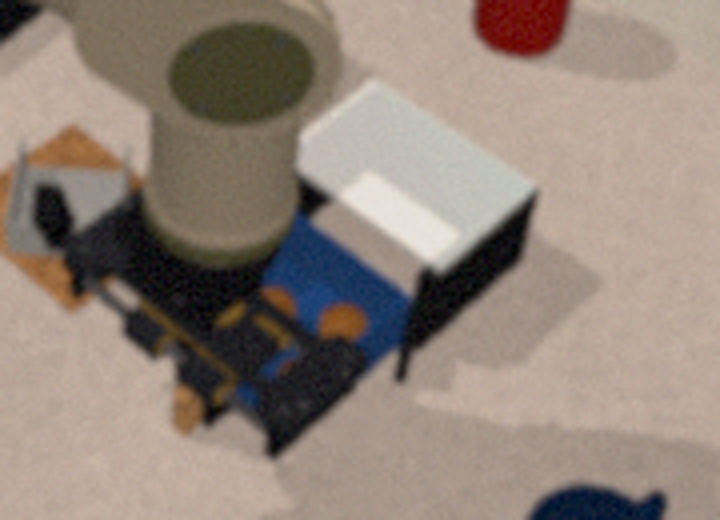

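Run:
```python
from plan import *
from h import *
mt=r.camera_model("top")
g=lambda x,y,z:onplane(mt,330+(x+.5)/3.3-.5,150+(y+.5)/3.3-.5,z).round(4)
print("tray corners",g(98,248,.052),g(276,252,.052))
print("guide root inner L/R z.04",g(92,226,.04),g(263,234,.04),"outer",g(74,250,.04),g(300,240,.04))
print("tips",g(58,290,.04))
ms=r.camera_model("side")
p,q=now();print(p-q.apply([0,0,0]),q.as_euler('zyx',degrees=True), np.degrees(np.arctan2(q.as_matrix()[1,0],q.as_matrix()[0,0])))
```

```text
tray corners [ 0.5811 -0.1383  0.052 ] [ 0.5822 -0.251   0.052 ]
guide root inner L/R z.04 [ 0.5971 -0.1352  0.04  ] [ 0.5954 -0.2449  0.04  ] outer [ 0.5812 -0.124   0.04  ] [ 0.5923 -0.2687  0.04  ]
tips [ 0.5552 -0.1144  0.04  ]
[ 0.44851544 -0.19302772  0.00639453] [  90.7861927    -0.91016141 -179.42756416] -90.78613103819622
```

Run:
```python
from plan import *
from h import *
m=r.camera_model("wrist");p,q=now()
for uv,z in[((322,415),.043),((137,301),.052),((508,304),.052)]:
    P=onplane(m,*uv,z);print(uv,P.round(4),"rel tcp",q.inv().apply(P-p).round(4))
d=np.load("pics/top21.npy");mt=r.camera_model("top")
vv,uu=np.mgrid[215:280,350:425];pts=[]
for u,v in zip(uu.ravel(),vv.ravel()):
    o,k=ray(mt,u,v);pts.append(np.r_[o+k*d[v,u],u,v])
pts=np.array(pts)
s=(abs(pts[:,2]-.052)<.004)
q=pts[s];q=q[np.argsort(q[:,0])[::-1]];print(len(q));print((q[:60:2]*1000)[:,:3].round(0).tolist())
```

```text
(322, 415) [ 0.4245 -0.1937  0.043 ] rel tcp [ 0.0006  0.0246 -0.0362]
(137, 301) [ 0.4733 -0.139   0.052 ] rel tcp [-0.0548 -0.0233 -0.0455]
(508, 304) [ 0.4714 -0.2497  0.052 ] rel tcp [ 0.0559 -0.0229 -0.0465]
188
[[592.0, -250.0, 56.0], [590.0, -250.0, 55.0], [587.0, -249.0, 49.0], [584.0, -254.0, 54.0], [583.0, -150.0, 51.0], [583.0, -198.0, 50.0], [583.0, -188.0, 48.0], [583.0, -140.0, 53.0], [583.0, -141.0, 54.0], [582.0, -190.0, 52.0], [582.0, -182.0, 51.0], [582.0, -194.0, 54.0], [582.0, -177.0, 52.0], [582.0, -171.0, 52.0], [582.0, -169.0, 52.0], [582.0, -175.0, 54.0], [581.0, -163.0, 53.0], [581.0, -173.0, 55.0], [581.0, -237.0, 56.0], [581.0, -219.0, 52.0], [581.0, -146.0, 50.0], [581.0, -150.0, 51.0], [581.0, -233.0, 55.0], [581.0, -158.0, 53.0], [581.0, -211.0, 51.0], [581.0, -195.0, 48.0], [581.0, -154.0, 54.0], [581.0, -213.0, 53.0], [581.0, -200.0, 52.0], [581.0, -148.0, 55.0]]
```

Run:
```python
from plan import *
from h import *
mt=r.camera_model("top");d=np.load("pics/top0.npy");a=cv2.imread("pics/top0.png")
vv,uu=np.mgrid[195:250,340:430];pts=[]
for u,v in zip(uu.ravel(),vv.ravel()):
    o,k=ray(mt,u,v);pts.append(np.r_[o+k*d[v,u],a[v,u].mean()])
P=np.array(pts)
for x0 in np.arange(.545,.60,.005):
    s=(P[:,0]>x0)&(P[:,0]<x0+.005)
    for side,c in(("L",(P[:,1]>-.16)),("R",P[:,1]<-.23)):
        t=s&c&(P[:,2]>.034)&(P[:,2]<.05);t2=s&c&(P[:,3]<60)
        if t.any(): print(round(x0,3),side,"z~.04 y",(P[t][:,1].min()*1000).round(),(P[t][:,1].max()*1000).round(),t.sum())
b=cv2.imread("pics/top21.png")
cv2.imwrite("pics/z.png",cv2.resize(a[200:250,345:425],None,fx=10,fy=10,interpolation=cv2.INTER_CUBIC))
```

```text
0.545 R z~.04 y -237.0 -231.0 5
0.55 R z~.04 y -263.0 -235.0 2
0.555 L z~.04 y -118.0 -114.0 5
0.555 R z~.04 y -270.0 -262.0 12
0.56 L z~.04 y -122.0 -112.0 14
0.56 R z~.04 y -268.0 -258.0 11
0.565 L z~.04 y -124.0 -116.0 8
0.565 R z~.04 y -267.0 -255.0 15
0.57 L z~.04 y -126.0 -118.0 9
0.57 R z~.04 y -262.0 -253.0 9
0.575 L z~.04 y -128.0 -120.0 11
0.575 R z~.04 y -260.0 -250.0 11
0.58 L z~.04 y -132.0 -124.0 11
0.58 R z~.04 y -260.0 -248.0 13
0.585 L z~.04 y -130.0 -121.0 7
0.585 R z~.04 y -250.0 -248.0 5
0.59 L z~.04 y -122.0 -121.0 2
0.59 R z~.04 y -249.0 -249.0 4
0.595 L z~.04 y -122.0 -121.0 2
0.595 R z~.04 y -250.0 -249.0 3
```

View pics/z.png

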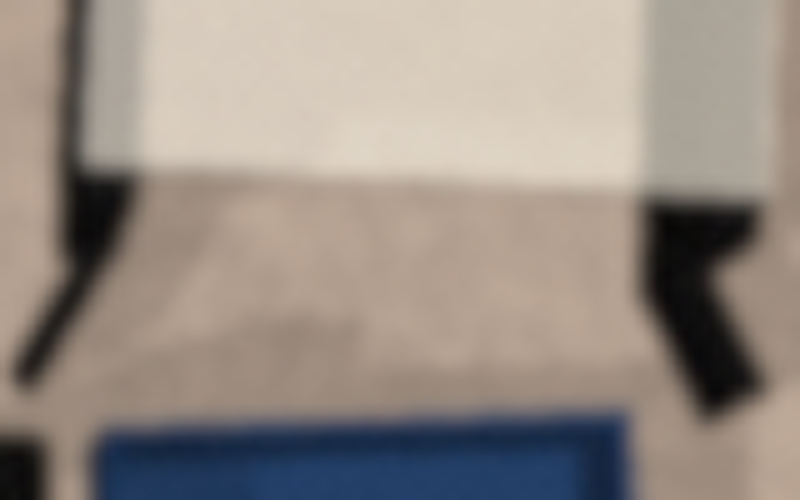

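>>> carry_out --increments "0 0 0 0 0.006 -0.001 0.005; 0 0 0 -0.001 0.012 -0.002 0.005; 0 0 0 -0.004 0.012 -0.002 0.005; 0 0 0 -0.0045 0.012 -0.002 0.005; 0 0 0 -0.0045 0.008 -0.002 0.005"

```text
time: 26.45
ee_pos: [0.441, -0.1882, 0.0087]
eef_rot: [-0.702, 0.712, 0.009, -0.002]
ft_force: [1.1, -0.8, -3.6]
width: 0.0118
```

Run:
```python
from plan import *
from h import *
s=r.read_state()
print(now()[0],np.round(s["joint_positions"],2),s["width"],np.round(s["ft_force"],1))
p,d=r.camera("wrist");cv2.imwrite(f"pics/wrist22.png",p)
q=now()[1].as_matrix();print(np.degrees(np.arctan2(q[1,0],q[0,0])),q[:,2])
```

```text
[ 0.44104431 -0.18824278  0.00868258] [-0.57  0.45  1.03  2.07 -0.5   0.9  -0.84] 0.011752075603059057 [ 1.1 -0.8 -3.6]
-90.7462839834379 [-0.01486955  0.00978024 -0.99984161]
```

View pics/wrist22.png

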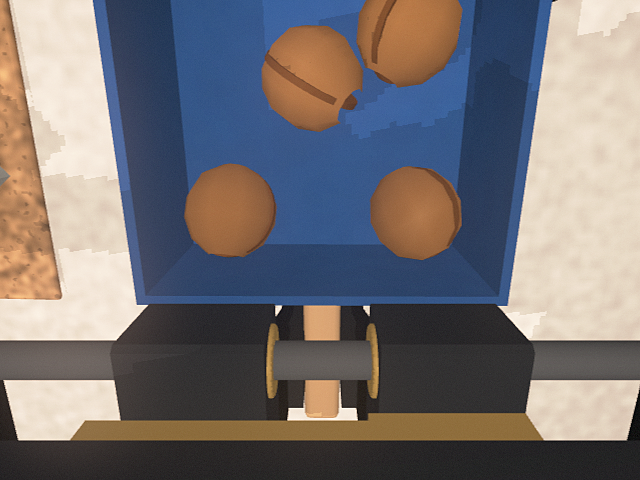

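>>> carry_out --increments "0 0 0 0 0 0 0.03; 0 0 0 0 0 0 0.03; 0 0 0 0 0.006 -0.003 0.03; 0 0 0 0 0.011 -0.007 0.03; 0 0 0 0 0.011 -0.007 0.02"

```text
time: 27.12
ee_pos: [0.4307, -0.1882, 0.0163]
eef_rot: [-0.702, 0.712, 0.009, -0.001]
ft_force: [0.3, -1.1, -0.5]
width: 0.0253
```

>>> carry_out --increments "0 0 0 0 0 0 0.005; 0 0 0 0 0 0 0.005; 0 0 0 0 0 0 0.005; 0 0 0 0 0 0 0.005; 0 0 0 0 0 0 0.005" --squeeze 40

```text
time: 27.75
ee_pos: [0.4307, -0.1881, 0.0163]
eef_rot: [-0.702, 0.712, 0.009, -0.001]
ft_force: [-1.7, 1.1, 4.3]
width: 0.0116
```

Run:
```python
from plan import *
from h import *
s=r.read_state()
print(now()[0],s["width"],np.round(s["ft_force"],1))
p,d=r.camera("wrist");cv2.imwrite(f"pics/wrist23.png",p)
m=r.camera_model("wrist");p,q=now()
for uv,z in[((322,415),.043),((137,301),.052),((508,304),.052)]:
    pass
```

```text
[ 0.43074448 -0.18814321  0.01631798] 0.011608496386652735 [-1.7  1.1  4.3]
```

View pics/wrist23.png

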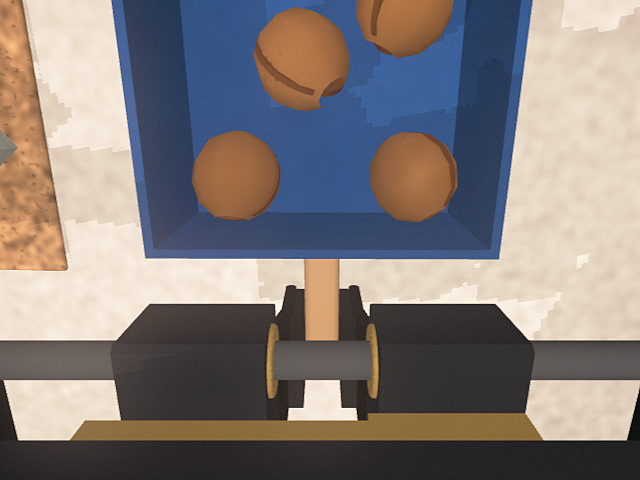

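>>> carry_out --increments "0 0 0 0 -0.01 0 0.005; 0 0 0 0 -0.02 0 0.005; 0 0 0 0 -0.03 0 0.005; 0 0 0 0 -0.04 0 0.005; 0 0 0 0 -0.05 0 0.005"

```text
time: 28.42
ee_pos: [0.4766, -0.1907, 0.0157]
eef_rot: [-0.701, 0.713, 0.011, -0.004]
ft_force: [-24.2, 0.2, 32.2]
width: 0.012
```

Run:
```python
from plan import *
from h import *
s=r.read_state()
print(now()[0],np.round(s["joint_positions"],2),s["width"],np.round(s["ft_force"],1))
p,d=r.camera("wrist");cv2.imwrite(f"pics/wrist24.png",p)
q=now()[1].as_matrix();print(np.degrees(np.arctan2(q[1,0],q[0,0])),q[:,2])
```

```text
[ 0.4766011  -0.19069305  0.01574994] [-0.53  0.52  0.99  1.98 -0.53  0.96 -0.85] 0.012036821472011728 [-24.2   0.2  32.2]
-90.92026609294639 [-0.01953551  0.01039216 -0.99975515]
```

View pics/wrist24.png

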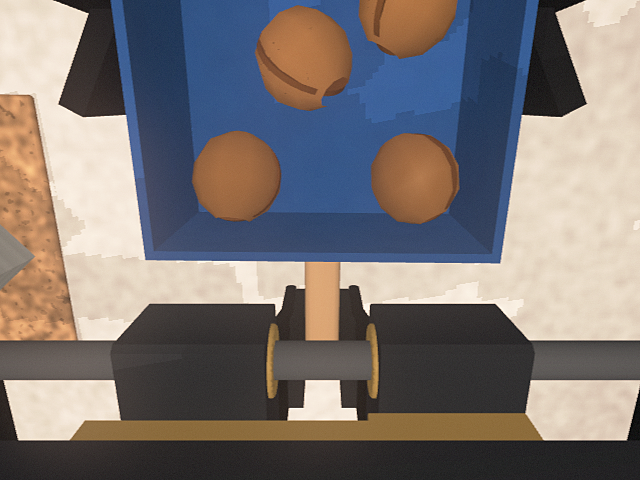

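>>> carry_out --increments "0 0 0 0 0 -0.001 0.005; 0 0 0 0 -0.006 -0.0012 0.005; 0 0 0 0 -0.015 -0.0014 0.005; 0 0 0 0 -0.025 -0.0016 0.005; 0 0 0 0 -0.035 -0.0018 0.005"

```text
time: 29.1
ee_pos: [0.5142, -0.1909, 0.0169]
eef_rot: [-0.702, 0.712, 0.011, -0.003]
ft_force: [-1.0, -0.4, -3.6]
width: 0.0118
```

Run:
```python
from plan import *
from h import *
s=r.read_state()
print(now()[0],np.round(s["joint_positions"],2),s["width"],np.round(s["ft_force"],1))
p,d=r.camera("wrist");cv2.imwrite(f"pics/wrist25.png",p)
q=now()[1].as_matrix();print(np.degrees(np.arctan2(q[1,0],q[0,0])),q[:,2])
```

```text
[ 0.51424741 -0.19094717  0.01685289] [-0.49  0.58  0.96  1.89 -0.56  1.   -0.86] 0.011844419995077678 [-1.  -0.4 -3.6]
-90.83517945780773 [-0.01849085  0.0099317  -0.9997797 ]
```

View pics/wrist25.png

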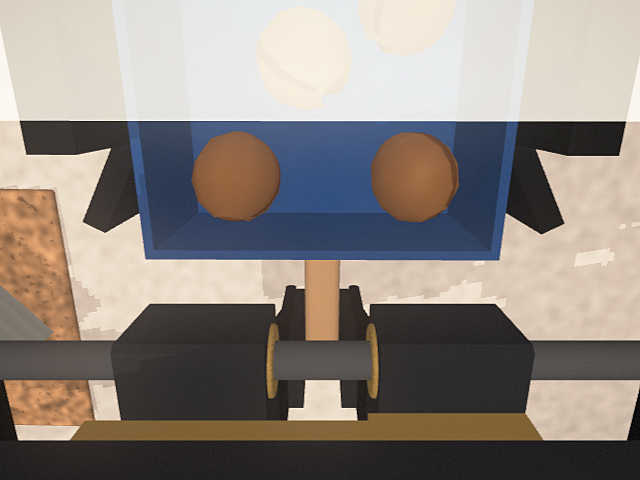

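>>> carry_out --increments "0 0 0 0 -0.006 -0.0001 0.005; 0 0 0 0 -0.012 -0.0002 0.005; 0 0 0 0 -0.017 -0.0003 0.005; 0 0 0 0 -0.021 -0.0004 0.005; 0 0 0 0 -0.024 -0.0004 0.005"

```text
time: 29.78
ee_pos: [0.5389, -0.1911, 0.0167]
eef_rot: [-0.702, 0.712, 0.011, -0.004]
ft_force: [-7.7, 0.4, -4.9]
width: 0.0117
```

Run:
```python
from plan import *
from h import *
s=r.read_state()
print(now()[0],np.round(s["joint_positions"],2),s["width"],np.round(s["ft_force"],1))
p,d=r.camera("wrist");cv2.imwrite(f"pics/wrist26.png",p)
m=r.camera_model("wrist")
```

```text
[ 0.53890967 -0.19105324  0.01671739] [-0.46  0.62  0.93  1.83 -0.58  1.02 -0.87] 0.011707511057437208 [-7.7  0.4 -4.9]
```

View pics/wrist26.png

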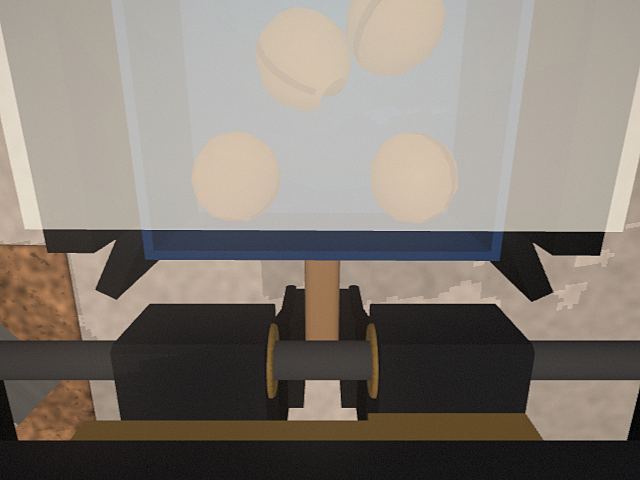

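Run:
```python
from plan import *
from h import *
m=r.camera_model("wrist")
for z in(.081,.075): print("roof",onplane(m,320,231,z).round(4))
print("tray",onplane(m,320,261,.052).round(4),onplane(m,146,260,.052).round(4),onplane(m,499,261,.052).round(4))
```

```text
roof [ 0.5907 -0.1926  0.081 ]
roof [ 0.589  -0.1924  0.075 ]
tray [ 0.5723 -0.1918  0.052 ] [ 0.5732 -0.137   0.052 ] [ 0.5717 -0.2478  0.052 ]
```

>>> carry_out --increments "0 0 0 0 -0.001 0 0.005; 0 0 0 0 -0.002 -0.0002 0.005; 0 0 0 0 -0.003 -0.0003 0.005; 0 0 0 0 -0.004 -0.0003 0.005; 0 0 0 0 -0.004 -0.0003 0.005"

```text
time: 30.45
ee_pos: [0.5389, -0.191, 0.0164]
eef_rot: [-0.701, 0.713, 0.014, -0.005]
ft_force: [-19.7, 4.8, 11.6]
width: 0.0115
```

Run:
```python
from plan import *
from h import *
s=r.read_state()
print(now()[0],s["width"],np.round(s["ft_force"],1))
p,d=r.camera("wrist");cv2.imwrite(f"pics/wrist27.png",p)
```

```text
[ 0.53885954 -0.19098436  0.0163695 ] 0.011478332896659598 [-19.7   4.8  11.6]
```

View pics/wrist27.png

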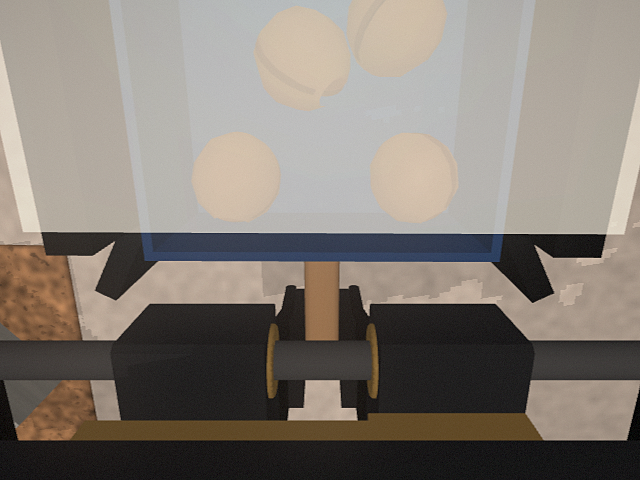

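>>> carry_out --increments "0 0 0 0 0 -0.0005 0.005; 0 0 0 0 0 -0.0005 0.03; 0 0 0 0 0 -0.0005 0.04; 0 0 0 0 0 -0.0005 0.04; 0 0 0 0 0 -0.0005 0.04"

```text
time: 31.12
ee_pos: [0.5391, -0.191, 0.0169]
eef_rot: [-0.701, 0.713, 0.014, -0.005]
ft_force: [0.6, 0.8, 0.3]
width: 0.038
```

>>> carry_out --increments "0 0 0 0 0.01 -0.01 0.04; 0 0 0 0 0.025 -0.03 0.04; 0 0 0 0 0.045 -0.06 0.04; 0 0 0 0 0.065 -0.1 0.04; 0 0 0 0 0.08 -0.14 0.04"

```text
time: 31.75
ee_pos: [0.4613, -0.192, 0.1601]
eef_rot: [-0.701, 0.713, 0.015, -0.005]
ft_force: [0.9, 0.3, 2.2]
width: 0.0399
```

Run:
```python
from plan import *
from h import *
s=r.read_state()
print(now()[0],np.round(s["joint_positions"],2),np.round(s["ft_force"],1))
p,d=r.camera("wrist");cv2.imwrite(f"pics/wrist28.png",p)
p,d=r.camera("top");cv2.imwrite(f"pics/top28.png",p)
p,d=r.camera("side");cv2.imwrite(f"pics/side28.png",cv2.resize(p[150:380,200:480],None,fx=2.6,fy=2.6,interpolation=cv2.INTER_CUBIC))
```

```text
[ 0.46134906 -0.19201877  0.16011614] [-0.77  0.26  1.24  1.89 -0.26  1.21 -1.03] [0.9 0.3 2.2]
```

View pics/wrist28.png

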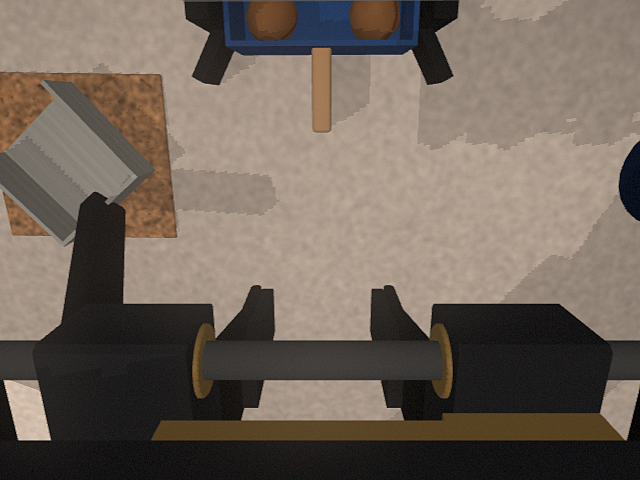

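View pics/top28.png

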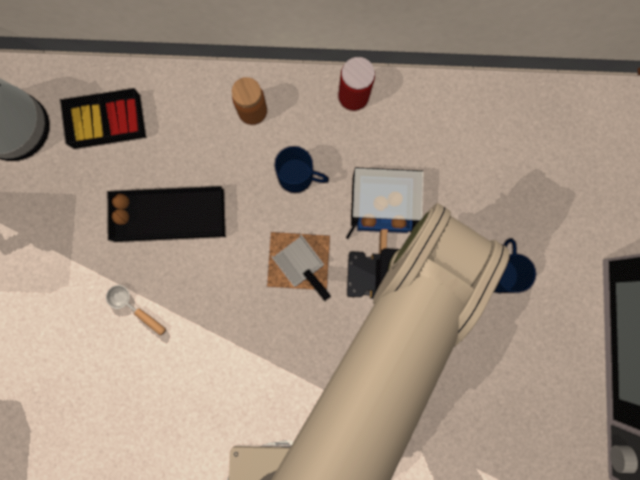

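View pics/side28.png

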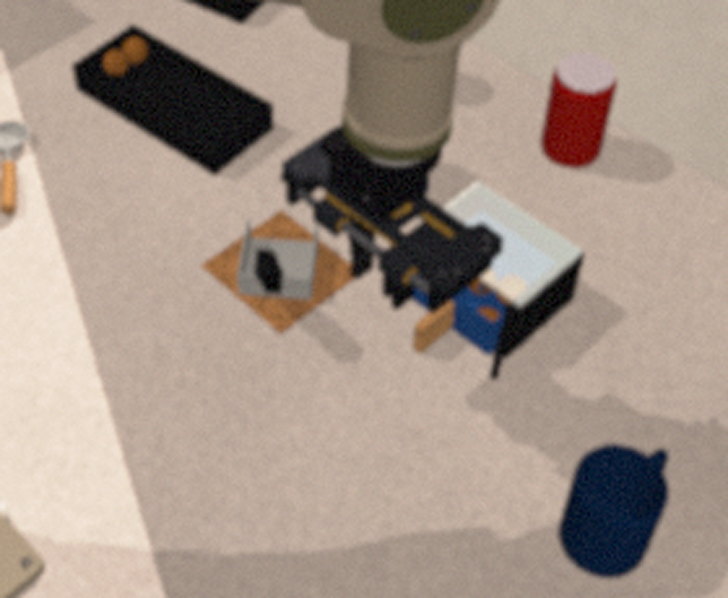

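Run:
```python
from plan import *
from h import *
m=r.camera_model("wrist")
C=np.float32([[566.3,48.4],[564.3,-79.9],[444.9,-75.8],[448.4,53.1]])
for n,uv,z in[("back-left rim",(66,246),.035),("backright rim",(154,170),.035),("mat BR",(177,237),.003),("mat TR",(161,74),.003),("fin end",(321,131),.043),("tray wall",(320,54),.052)]:
    P=onplane(m,*uv,z);print(n,P.round(4),cv2.pointPolygonTest(C,(float(P[0]*1000),float(P[1]*1000)),True))
a,d=r.camera("top");mt=r.camera_model("top")
vv,uu=np.mgrid[228:300,262:332]
P=[]
for u,v in zip(uu.ravel(),vv.ravel()):
    o,k=ray(mt,u,v);P.append(o+k*d[v,u])
P=np.array(P)
s=(P[:,2]>.028)&(P[:,2]<.042);
h=cv2.fitEllipse; rc=cv2.minAreaRect((P[s][:,:2]*1000).astype(np.float32));print(rc)
for c in cv2.boxPoints(rc): print(c,cv2.pointPolygonTest(C,(float(c[0]),float(c[1])),True))
cv2.imwrite("pics/top29.png",cv2.resize(a[220:305,255:340],None,fx=7,fy=7,interpolation=cv2.INTER_CUBIC))
```

```text
back-left rim [ 0.4491 -0.0073  0.035 ] 2.3652731382108283
backright rim [ 0.5023 -0.078   0.035 ] -0.21081323055948795
mat BR [ 0.445  -0.0757  0.003 ] 0.07566590953386845
mat TR [ 0.5644 -0.079   0.003 ] -0.09939097934777757
fin end [ 0.5266 -0.1909  0.043 ] -112.22754180405803
tray wall [ 0.5705 -0.1912  0.052 ] -111.4966141868908
((501.30792236328125, -12.534111022949219), (86.8633041381836, 78.00474548339844), 38.88325881958008)
[443.0164    -9.437223] -3.6841854923472894
[491.98273 -70.15819] 7.254282852130793
[559.5995   -15.630999] 5.701662856324503
[510.63312   45.089966] 5.524766605978639
```

View pics/top29.png

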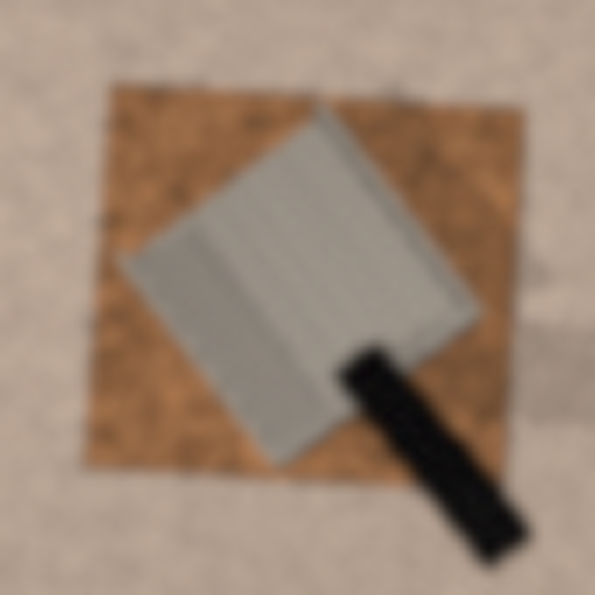

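>>> carry_out --increments "4 0 0 0 0 0 0.04; 8 0 0 0 0 -0.01 0.04; 12 0 0 0 0 -0.02 0.04; 16 0 0 0 0 -0.03 0.04; 18 0 0 0 0 -0.03 0.04"

```text
time: 32.58
ee_pos: [0.4633, -0.1913, 0.1895]
eef_rot: [-0.693, 0.706, -0.098, 0.107]
ft_force: [-0.8, -0.2, 0.8]
width: 0.0401
```

Run:
```python
from plan import *
from h import *
print(np.round(r.read_state()["joint_positions"],2))
m=r.camera_model("wrist");p,d=r.camera("wrist");cv2.imwrite("pics/wrist30.png",p)
import pickle;pickle.dump(m,open("m30.pkl","wb"))
```

```text
[-0.79 -0.38  1.01  2.09  0.29  0.99 -1.49]
```

View pics/wrist30.png

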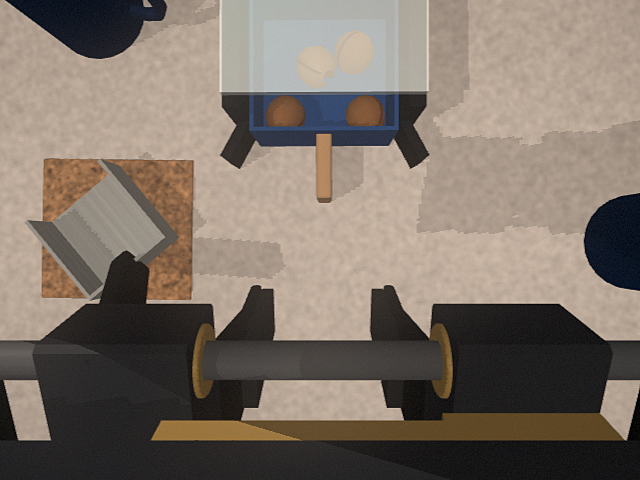

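Run:
```python
from h import *
import pickle
m=pickle.load(open("m30.pkl","rb"))
print("roof .081",onplane(m,324,93,.081).round(4),".075",onplane(m,324,93,.075).round(4),"tray wall top",onplane(m,324,134,.052).round(4),"base",onplane(m,324,146,0).round(4))
```

```text
roof .081 [ 0.5901 -0.1934  0.081 ] .075 [ 0.5922 -0.1933  0.075 ] tray wall top [ 0.5699 -0.1927  0.052 ] base [ 0.5725 -0.1922  0.    ]
```

Run:
```python
from bench import r
print(r.close_job())
```

```text
the job is handed in; nothing more can be done
None
```

I scooped four walnuts from the bin, tipped them into the tray and slid the tray home by its fin. I handed the job in at about 32.6 s with the gripper clear of everything; the interface reports no verdict.

**Nuts:** the last pictures show four in the tray and two in the bin, with none in the scoop or on the counter. The fingers never touched them.

**Scoop:** it stands flat on the mat. I first put it back where it started, then turned it to about 39° so that its handle cleared the gripper during the slide. By my estimate the pan's footprint lies inside the mat, but one corner is only about 3 mm from the edge. Two later checks on the raised rim, rather than the pan's underside, put a corner on the edge or up to 4 mm beyond it. The close-up shows the pan within the cork.

**Tray:** it is at the back stop, where an extra push of about 20 N did not move it. It sticks out 18 to 20 mm by the camera, against 18 mm expected.

**What went wrong on the way:**
- **Jam:** the tray jammed once on the right guide at about 40 N wrist force, because my holder centre was about 4 mm off. I backed off, shifted it and took a new grip.
- **Downward pressure:** later in the slide I pressed the tray down with about 32 N, then corrected it.
- **Scoop handle:** it brushed the bin's end wall at about 5 N while I lowered it.

The mugs and the spoon look unmoved in the last top picture, though the arm partly hid the right-hand mug.

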